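# Pack the tool chest, break the lid stay and close it

### The arm

A 6-joint arm with a two-finger parallel gripper is mounted at the origin on the work surface. World frame = base frame: x ahead of the robot, y to its left, z up, the work surface at z = 0. Lengths are in m, angles in rad, forces in N, time in s.
With the tool pointing down it reaches from about 0.35 to 0.775 m from the base axis. Payload 7.3 kg.
Tool frame: the origin (TCP) lies at the very end of the fingers, on their centre line; the grasp point (between the pads) lies 19 mm behind it (grip_depth is the distance from the TCP to the grasp point, in m); z points along the fingers, y is the line along which they close (so a half turn about z gives the same grasp; the last joint's range is limited). The gripper opens to 92 mm and grips with 3 to 60 N. Pads are 19 mm wide; open, the fingers measure 130 mm over their backs; the gripper's body (75 mm by 190 mm) begins 47 mm behind the grasp point.
Start: joints at [-0.146, 0.342, 1.524, -0, 1.275, -0.146], TCP at [0.525, 0, 0.227] pointing down, gripper open.
Joint ranges: [-2.53, 2.53], [-0.77, 2.02], [0.04, 2.7], [-1, 4.14], [0.28, 2.66], [-3.11, 3.11]. Speed limits (rad/s): [2.57, 2.57, 3.14, 3.14, 3.14, 3.14].

### API

Orientations are given as a unit quaternion [x, y, z, w].
In Python, from cell import * gives the robot as it stands.
- The arm moves only by the tool servo_tool, never from a script. Its argument "targets" is a list of rows, each an object of numbers: "dx", "dy", "dz": the shift along the tool's x, y, z as a fraction of full scale; "rx", "ry", "rz": the turn, a rotation vector about the tool's x, y, z as a fraction of full scale; "hand": the closure, from -1 (fully open) to 1 (shut), so that 0 is half open. In form: [{"dx": .., "dy": .., "dz": .., "rx": .., "ry": .., "rz": .., "hand": ..}, ...]. A call has 1 to 10 rows; each row is the pose to reach, as a shift and turn from the pose commanded when the call began, along the tool's axes at that moment, turning the shorter way round; what a row does not reach only later rows make up. Full scale, the value 1, is 0.2 m for a shift and 2 pi rad for a turn. A row lasts 1/12 s, in which the tool goes at most 41.7 mm and 7.16 degrees, less where a joint would pass 70% of its speed; a pose out of reach is approached as far as the arm can. A call with a number of a shift or a turn outside -1 to 1 is refused whole. A call with a gripper value outside its range is refused whole. The fingers move at their own pace and stop on an object; the grip force is fixed at half the most. Time passes only in rows, so rows that repeat a pose let the fingers close. It gives the time, the measured TCP pose, the force, the opening and the grip force at its end, in the units of the state.
- get_obs(): the state, without advancing time (a new reading comes with each control period).
- snapshot(name): name is "scene" or "side" or "wrist"; returns a dict with "frame" (420x560x3 uint8, red, green, blue), "fx", "fy", "cx", "cy" (pixels), "extrinsics" (4x4, takes a point from world to camera coordinates). Camera axes: x right, y up, looking along -z (the intrinsics and any distortion apply to the point x, -y, -z); pixel columns grow to the right and rows downward; lengths in m; the calibration is good to about 2 mm. A picture is of the moment at which its call begins. There is no depth.
- close_job(): hands the job in; it is judged then, once.
The state is a dict: "clock": time; "qpos": joint angles; "qvel": joint speeds; "joint_efforts": joint torques, N m; "ee_pos": TCP position; "tool_rot": TCP orientation; "ft_force": force on the tool from outside, world axes, zero at the start; "wrist_torque": the same for the moment, N m; "grip_width": finger opening in m; "grasp_force": force on a finger pad.
Only numpy, scipy, OpenCV 4.12 (cv2) and the standard library are available. Lean on these libraries where they do the work, as an engineer would, in place of code of your own. Each camera call takes 0.05 s, during which the arm holds its last target. There are 200 camera calls.

### The job

Put the hammer flat in the long front bay of the tool chest and the tape measure flat in the short front bay while the stay still locks the lid open. Then press the stay's knee down to break it, and lower the lid gently, without letting it slam, until it is fully shut. Leave the oil bottle and the steel cup where they are.

Things in the scene. Friction and masses are not known exactly. Their poses are not given: they have to be found in the camera images.
- chest: Fixed plywood tool chest, 190 (x) by 320 (y) by 90 mm high, walls 7 mm. Origin: centre of underside; x from its front (robot side) to its hinge wall, y left, z up. A tray floor at 45 mm carries an empty front row of two bays and a back row full of fixed tools (leave it). Dividers 6 mm thick, tops at 85 mm. Left of the bays, y 117 to 153 mm, is the well into which the stay folds.
- long_bay (a point): Centre of the floor of the empty long front bay, 45 mm above the bench: 100 mm along the chest's x, 168 mm along its y (chest x -88 to +12, y -57 to +111 mm).
- short_bay (a point): Centre of the floor of the empty short front bay, 45 mm above the bench: 100 mm along the chest's x, 90 mm along its y (chest x -88 to +12, y -153 to -63 mm).
- hammer: Small hammer, loose, lying flat on the bench left or right of the chest: 145 mm long (x), 24 mm high, about 0.28 kg. Origin: middle of its length, on its underside. Steel head at x 50 to 72 mm, 68 mm wide (y). Square wooden handle 20 by 20 mm, from x -72 to +50 mm, its axis 10 mm above the underside.
- hammer_grip (a point): Point on the axis of the hammer's handle, 25 mm from its middle towards the head, close to its centre of mass; the handle is 20 mm wide here.
- tape: Grey tape measure, loose, lying flat on the bench on the other side of the chest. 52 (x) by 46 (y) by 28 mm high with rounded edges, and a small thin steel hook beyond its -x end. About 0.14 kg. Origin: centre of its underside, z up.
- lid (a joint): Turn of the lid in rad: 0 propped open by the locked stay (80 degrees up from shut, leaning over the chest), growing as it is lowered, 1.396 fully shut (stop). Its stiff friction hinge (about 0.6 N m) holds the lid wherever it is left. While the stay is locked the lid cannot be lowered.
- lid_hinge (a point): Middle of the lid's hinge line, at the top of the chest's hinge wall: chest x +95, y 0, z +90.5 mm. The hinge line runs along the chest's y.
- lid_front_edge (a point): Middle of the lid's free edge on its outer face (on top when shut), 190 mm from the hinge. The lid: clear panel in an aluminium frame, 190 by 320 by 10 mm, 0.45 kg. When open its outer face looks away from the robot; with fingertips on that face it can be drawn over and then pushed down.
- stay_knee (a point): Middle of the top of the 26 by 26 mm thumb plate on the knee of the folding stay (two flat steel bars of 87 mm, in the plane chest y 135 mm; the lower is pinned at chest x -45, z 70 mm, the upper to the lid). Locked, it is about 62 mm above the rim. Pressed with a few newtons it swings down and towards the hinge about that pin; 25 mm of travel breaks it well.
- stay_fold (a joint): Fold of the stay at the knee in rad: 0 locked straight against its stop (just over centre), growing as the knee is pressed down; above 0.25 it is broken and folds on as the lid is lowered; about 3.0 with the lid shut.
- oil_bottle: Bystander: white bottle with black cap, 52 mm across, 150 mm tall, standing. Origin: centre of its underside.
- brush_cup: Bystander: open steel cup, 72 mm across, 90 mm tall, standing. Origin: centre of its underside.
There are look-alikes about, which are no part of the job. There is more than one size of the tape; the job needs the middle-sized.

How it is judged:
On the way, in this order (a step that is already met when the one before it is completed fails the run):
1. hammer flat in the long bay and tape measure flat in the short bay, both let go, the stay still locked (x of hammer in the frame of chest between -0.078 and 0.002 m and y of hammer in the frame of chest between -0.005 and 0.06 m and z of hammer in the frame of chest between 0.04 and 0.055 m and angle between each of hammer, tape's own z axis and vertical below 0.15 rad and x of tape in the frame of chest between -0.07 and -0.006 m and y of tape in the frame of chest between -0.136 and -0.08 m and z of tape in the frame of chest between 0.04 and 0.055 m and linear speed of each of hammer, tape below 0.03 m/s and contact force between the fingers and hammer below 0.1 N and contact force between the fingers and tape below 0.1 N and value of joint stay_fold below 0.12 rad), for 0.2 s.
2. stay broken at the knee, with the lid still nearly upright (value of joint stay_fold above 0.25 rad and value of joint lid below 0.5 rad), for 0.1 s.
3. lid shut (value of joint lid above 1.36 rad), for 0.2 s.
At the end, for the whole second after the job is handed in: The lid is shut (within 0.036 rad, about 7 mm at its front edge), the hammer lies flat in the long front bay and the tape measure flat in the short front bay, all at rest (value of joint lid above 1.36 rad and x of hammer in the frame of chest between -0.078 and 0.002 m and y of hammer in the frame of chest between -0.005 and 0.06 m and z of hammer in the frame of chest between 0.04 and 0.055 m and angle between each of hammer, tape's own z axis and vertical below 0.15 rad and x of tape in the frame of chest between -0.07 and -0.006 m and y of tape in the frame of chest between -0.136 and -0.08 m and z of tape in the frame of chest between 0.04 and 0.055 m and linear speed of each of hammer, tape below 0.03 m/s); the robot touches nothing.
It fails at once if the lid slams or is thrown down (faster than 2.5 rad/s) (velocity of joint lid above 2.5 rad/s).
It fails at once if the oil bottle is knocked over or pushed more than 25 mm (distance of oil_bottle from where it was at the start of the episode above 0.025 m or angle between oil_bottle's own z axis and vertical above 0.35 rad).
It fails at once if the steel cup is knocked over or pushed more than 25 mm (distance of brush_cup from where it was at the start of the episode above 0.025 m or angle between brush_cup's own z axis and vertical above 0.35 rad).
It also fails if it takes over 72 s, if anything falls off the work surface, if the arm or the gripper's body presses on something with over 40 N, if the wrist force passes 120 N, or if a joint passes its speed limit or range.

## Working session

There is one attempt and no reset: what is moved stays moved. The work goes in short steps, Python scripts to look and compute and a tool call to move; the robot and the scene stay as the last step left them, time stands still between calls to the robot, and variables do not carry over. Pictures are saved under pics/ and viewed, at most 10 in all, crops included, and the job is handed in when it is done.

Besides the shell and the picture viewer there is one more tool, called after "Request:" as a command line: name --argument value ..., lists and objects as JSON in quotes. servo_tool: Moves the arm, as the interface text tells. Its arguments: {"type":"object","properties":{"targets":{"type":"array","items":{"type":"object","properties":{"dx":{"type":"number","minimum":-1,"maximum":1},"dy":{"type":"number","minimum":-1,"maximum":1},"dz":{"type":"number","minimum":-1,"maximum":1},"rx":{"type":"number","minimum":-1,"maximum":1},"ry":{"type":"number","minimum":-1,"maximum":1},"rz":{"type":"number","minimum":-1,"maximum":1},"hand":{"type":"number"}}}}},"required":["targets"]}

```bash
mkdir -p pics
cat > h.py <<'E'
from cell import *
import numpy as np, cv2
def ray(s,u,v):
    E=np.array(s["extrinsics"]);R=E[:3,:3];c=-R.T@E[:3,3]
    d=R.T@np.array([(u-s["cx"])/s["fx"],-(v-s["cy"])/s["fy"],-1.]);return c,d
def onz(s,u,v,z):
    c,d=ray(s,u,v);return c+d*(z-c[2])/d[2]
def proj(s,p):
    q=np.array(s["extrinsics"])@np.r_[p,1];return s["cx"]-s["fx"]*q[0]/q[2],s["cy"]+s["fy"]*q[1]/q[2]
def save(s,n): cv2.imwrite("pics/"+n+".png",s["frame"][:,:,::-1])
E
python3 - <<'E'
from h import *
for n in("scene","side"):
    s=snapshot(n);save(s,n+"0");print({k:v for k,v in s.items() if k!="frame"});np.save(n+"0.npy",s,allow_pickle=True)
print(get_obs())
E
```

```text
{'fx': 501.0634308243761, 'fy': 501.0634308243761, 'cx': 277.95214762142564, 'cy': 212.72358494998196, 'extrinsics': array([[ 0.85761487,  0.51427775, -0.00388939, -0.47567065],
       [-0.38935795,  0.65420106,  0.64839907,  0.07030573],
       [ 0.33600166, -0.55456232,  0.76129069, -1.55151683],
       [ 0.        ,  0.        ,  0.        ,  1.        ]])}
{'fx': 467.19419765738286, 'fy': 467.19419765738286, 'cx': 287.74655859898724, 'cy': 203.72368437227362, 'extrinsics': array([[-0.79460036, -0.60712475,  0.00313062,  0.45226188],
       [ 0.32231038, -0.41745641,  0.8496153 , -0.31205904],
       [-0.51451558,  0.67611366,  0.52739362, -1.17717824],
       [ 0.        ,  0.        ,  0.        ,  1.        ]])}
{'clock': 0.1, 'qpos': array([-1.46011540e-01,  3.42660925e-01,  1.52490610e+00, -1.26862813e-05,
        1.27539753e+00, -1.46022498e-01]), 'qvel': array([-0.00119485, -0.00137954, -0.0026141 , -0.00100627,  0.00029663,
       -0.00041774]), 'joint_efforts': array([ 1.49919495e-03, -4.32001984e+01, -2.44694173e+01,  7.19219679e-02,
        5.25739230e-02, -9.79429342e-05]), 'ee_pos': array([5.24643998e-01, 6.46512519e-05, 2.26115742e-01]), 'tool_rot': array([ 7.07101432e-01,  7.07111798e-01, -4.14176343e-04, -5.46833492e-04]), 'ft_force': array([-0.59690535, -0.3660904 , -0.13980354]), 'wrist_torque': array([-0.02550994,  0.04458398, -0.01372898]), 'grasp_force': 0.0, 'grip_width': 0.09199349406607436}
```

View pics/scene0.png

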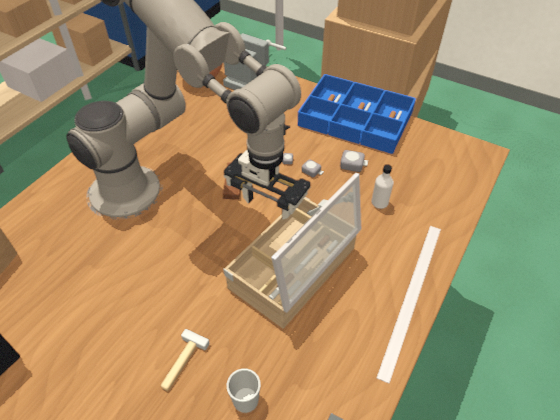

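View pics/side0.png

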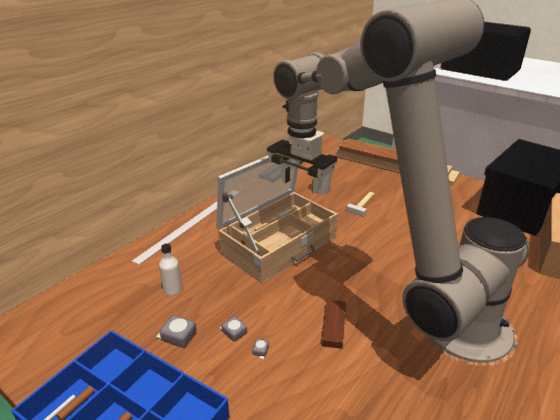

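The scene view shows the chest around (295,260), the hammer at (185,358), the cup at (244,390) and the bottle at (383,187). The three tapes are at (288,158), (312,168) and (352,160). In the side view the tapes are at (261,347) small, (234,328) middle and (178,330) large. The thing at (333,324) is a brown block. Hammer look-alikes are the tools in the blue tray. I choose the tape at scene (312,168) / side (234,328), and the crop will check it.

Run:
```python
from h import *
a=np.load("scene0.npy",allow_pickle=True).item();b=np.load("side0.npy",allow_pickle=True).item()
A=a["frame"][145:325,220:400];B=b["frame"][150:360,150:350]
A=cv2.resize(A,(400,400),interpolation=3);B=cv2.resize(B,(400,420),interpolation=3)
H=cv2.resize(a["frame"][325:395,155:225],(180,180),interpolation=3)
C=np.zeros((600,800,3),np.uint8)
C=np.zeros((600,800,3),np.uint8);C[:400,:400]=A;C[:420,400:]=B;C[420:,:180]=H
C[420:,200:400]=cv2.resize(a["frame"][145:181,280:320],(200,180),interpolation=3)
cv2.imwrite("pics/c1.png",C[:,:,::-1])
for n,u,v in(("small",288,158),("mid",312,168),("big",352,160)): print(n,onz(a,u,v,.02))
for n,u,v in(("small",261,347),("mid",234,328),("big",178,330)): print(n,onz(b,u,v,.02))
# hammer pixels: light/yellow and grey blobs
hsv=cv2.cvtColor(a["frame"],cv2.COLOR_RGB2HSV)
print("head",onz(a,195,340,.022),"tail",onz(a,167,383,.02),"bottle",onz(a,382,205,0),"cup",onz(a,245,405,0))
```

```text
small [0.37388272 0.36447707 0.02      ]
mid [0.46206673 0.36365533 0.02      ]
big [0.55485195 0.46118985 0.02      ]
small [0.36015019 0.37710484 0.02      ]
mid [0.45092433 0.37219839 0.02      ]
big [0.55485673 0.46027248 0.02      ]
head [ 0.50119971 -0.29745698  0.022     ] tail [ 0.50968666 -0.41381347  0.02      ] bottle [0.70954175 0.35034428 0.        ] cup [ 0.68383159 -0.35899799  0.        ]
```

View pics/c1.png

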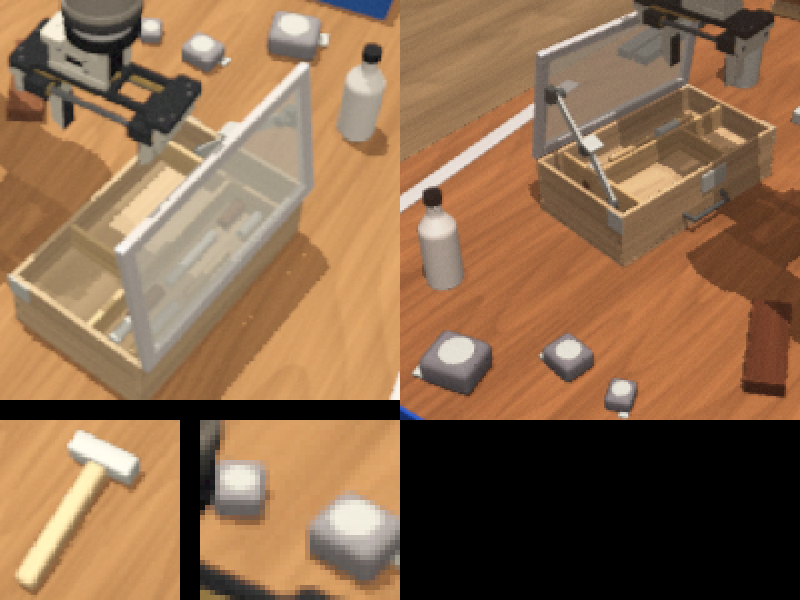

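The crop shows the middle tape at crop (568,355), clearly between the small and large ones. The chest corners are visible: in the side crop the front/+y corner is at (622,213) on the rim, and the stay plate is at (592,145). Next I compute the chest pose.

Run:
```python
from h import *
a=np.load("scene0.npy",allow_pickle=True).item();b=np.load("side0.npy",allow_pickle=True).item()
sd=lambda x,y:((x-400)/2+150,y/2+150); sc=lambda x,y:(x/2.222+220,y/2.222+145)
for n,p,z in(("F+ rim",(622,213),.09),("F+ bot",(625,262),0),("B+ rim",(540,158),.09),("B+ bot",(543,207),0),("F- rim",(775,128),.09),("F- bot",(772,162),0)):
    print(n,onz(b,*sd(*p),z)[:2])
for n,p,z in(("F- rim",(10,283),.09),("F- bot",(16,322),0),("B- bot",(145,400),0)):print(n,onz(a,*sc(*p),z)[:2])
print("knee",onz(b,*sd(592,142),.152))
# handle & head masks in scene
f=a["frame"];hsv=cv2.cvtColor(f,cv2.COLOR_RGB2HSV)
sub=hsv[325:395,155:225]
for n,m in(("handle",(sub[...,2]>190)&(sub[...,1]>60)&(sub[...,1]<125)),("head",(sub[...,2]>165)&(sub[...,1]<50))):
    k,l,st,c=cv2.connectedComponentsWithStats(m.astype(np.uint8));i=1+np.argmax(st[1:,4])
    ys,xs=np.nonzero(l==i);r=cv2.minAreaRect(np.c_[xs,ys].astype(np.float32)+[155,325])if 0 else cv2.minAreaRect(np.float32(np.c_[xs+155,ys+325]))
    print(n,st[i,4],[np.round(onz(a,*p,.022)[:2],3) for p in cv2.boxPoints(r)],np.round(onz(a,*r[0],.02),3))
# tape quads
def tape(s,y0,y1,x0,x1):
    h=cv2.cvtColor(s["frame"],cv2.COLOR_RGB2HSV)[y0:y1,x0:x1]
    m=(h[...,1]<70).astype(np.uint8);k,l,st,c=cv2.connectedComponentsWithStats(m);i=1+np.argmax(st[1:,4])
    ys,xs=np.nonzero(l==i);print("tape",st[i],np.round([onz(s,xs.mean()+x0,ys.mean()+y0,.014)],3))
    w=((h[...,2]>200)&(h[...,1]<40));ys,xs=np.nonzero(w);print("white",w.sum(),np.round(onz(s,xs.mean()+x0,ys.mean()+y0,.028),3))
tape(a,158,180,300,323.__int__());tape(b,314,344,219,250)
```

```text
File "<stdin>", line 21
    tape(a,158,180,300,323.__int__());tape(b,314,344,219,250)
                          ^
SyntaxError: invalid decimal literal
```

Run:
```python
from h import *
a=np.load("scene0.npy",allow_pickle=True).item();b=np.load("side0.npy",allow_pickle=True).item()
sd=lambda x,y:((x-400)/2+150,y/2+150); sc=lambda x,y:(x/2.222+220,y/2.222+145)
for n,p,z in(("F+ rim",(622,213),.09),("F+ bot",(625,262),0),("B+ rim",(540,158),.09),("B+ bot",(543,207),0),("F- rim",(775,128),.09),("F- bot",(772,162),0)):
    print(n,onz(b,*sd(*p),z)[:2])
for n,p,z in(("F- rim",(10,283),.09),("F- bot",(16,322),0),("B- bot",(145,400),0)):print(n,onz(a,*sc(*p),z)[:2])
print("knee",onz(b,*sd(592,142),.152))
sub=cv2.cvtColor(a["frame"],cv2.COLOR_RGB2HSV)[325:395,155:225]
for n,m in(("handle",(sub[...,2]>190)&(sub[...,1]>60)&(sub[...,1]<125)),("head",(sub[...,2]>165)&(sub[...,1]<50))):
    k,l,st,c=cv2.connectedComponentsWithStats(m.astype(np.uint8));i=1+np.argmax(st[1:,4])
    ys,xs=np.nonzero(l==i);r=cv2.minAreaRect(np.float32(np.c_[xs+155,ys+325]))
    print(n,st[i,4],[np.round(onz(a,*p,.022)[:2],3) for p in cv2.boxPoints(r)],np.round(onz(a,*r[0],.02),3))
def tape(s,y0,y1,x0,x1):
    h=cv2.cvtColor(s["frame"],cv2.COLOR_RGB2HSV)[y0:y1,x0:x1]
    m=(h[...,1]<70).astype(np.uint8);k,l,st,c=cv2.connectedComponentsWithStats(m);i=1+np.argmax(st[1:,4])
    ys,xs=np.nonzero(l==i);print("tape",st[i],np.round([onz(s,xs.mean()+x0,ys.mean()+y0,.014)],3))
    w=((h[...,2]>200)&(h[...,1]<40));ys,xs=np.nonzero(w);print("white",w.sum(),np.round(onz(s,xs.mean()+x0,ys.mean()+y0,.028),3))
tape(a,158,180,300,323);tape(b,314,344,219,250)
```

```text
F+ rim [0.52145758 0.18306383]
F+ bot [0.52175207 0.17990418]
B+ rim [0.70211348 0.1571888 ]
B+ bot [0.70232845 0.15981727]
F- rim [ 0.46983048 -0.12489661]
F- bot [ 0.48872976 -0.15566467]
F- rim [ 0.4819454  -0.13642238]
F- bot [ 0.47868161 -0.13272398]
B- bot [ 0.66122674 -0.14229419]
knee [0.60583043 0.14564294 0.152     ]
handle 446 [array([ 0.499, -0.427]), array([ 0.488, -0.303]), array([ 0.509, -0.304]), array([ 0.519, -0.427])] [ 0.503 -0.367  0.02 ]
head 243 [array([ 0.464, -0.307]), array([ 0.458, -0.285]), array([ 0.527, -0.279]), array([ 0.532, -0.301])] [ 0.495 -0.292  0.02 ]
tape [  2   2  21  17 245] [[0.458 0.368 0.014]]
white 78 [0.458 0.367 0.028]
tape [  1   3  26  24 390] [[0.456 0.369 0.014]]
white 94 [0.455 0.369 0.028]
```

Chest: centre about (0.592, 0.012), yaw about -0.13. The front edge measures 319 mm, which fits the given 320. The knee comes out at (0.606, 0.146), which fits chest x of about 0, y 135. The hammer origin is about (0.503, -0.355), with its head towards +y. The tape is at (0.457, 0.368). I start with the tape.

Request:
servo_tool --targets '[{"dx": 0.2, "dy": -0.1}, {"dx": 0.4, "dy": -0.34}, {"dx": 0.6, "dy": -0.34}, {"dx": 0.8, "dy": -0.34}, {"dx": 1.0, "dy": -0.34}, {"dx": 1.0, "dy": -0.34}]'

```text
schema error: expected keys dx, dy, dz, rx, ry, rz, hand
```

Request:
servo_tool --targets '[{"dx": 0.2}, {"dx": 0.4}, {"dx": 0.6}, {"dx": 0.6}, {"dx": 0.6}, {"dx": 0.6}]'

```text
schema error: expected keys dx, dy, dz, rx, ry, rz, hand
```

```bash
cat >> h.py <<'E'
from scipy.spatial.transform import Rotation as Ro
def go(p,ang=None,z=None):
    "shift/turn fractions to world pos p with tool y axis (closing line) at world angle ang, tool down"
    o=get_obs();R=Ro.from_quat(o["tool_rot"]);d=R.inv().apply(np.array(p)-o["ee_pos"])/.2
    r=np.zeros(3)
    if ang is not None:
        best=[]
        for k in(0,np.pi):
            y=np.array([np.cos(ang+k),np.sin(ang+k),0]);zz=np.array([0,0,-1.]);T=Ro.from_matrix(np.c_[np.cross(y,zz),y,zz])
            best.append((R.inv()*T).as_rotvec())
        r=min(best,key=np.linalg.norm)
        print("alt",np.round([b/2/np.pi for b in best],3).tolist())
    print("d",np.round(d,3),"r",np.round(r/2/np.pi,4),"at",np.round(o["ee_pos"],4),"q6",round(o["qpos"][5],2))
CH=np.array([.592,.012]);CY=-.13
def ch(x,y,z): c,s=np.cos(CY),np.sin(CY);return np.array([CH[0]+c*x-s*y,CH[1]+s*x+c*y,z])
E
python3 - <<'E'
from h import *
s=snapshot("wrist");save(s,"w1");np.save("w1.npy",s,allow_pickle=True)
o=get_obs();print(o["ee_pos"],o["tool_rot"],o["clock"],proj(s,[.457,.368,.028]))
E
```

```text
[5.24706330e-01 7.78367719e-05 2.26216126e-01] [ 7.07114804e-01  7.07098522e-01 -3.39662831e-04 -4.67487617e-04] 0.15 (np.float64(183.0631146675197), np.float64(-326.1305329168168))
```

View pics/w1.png

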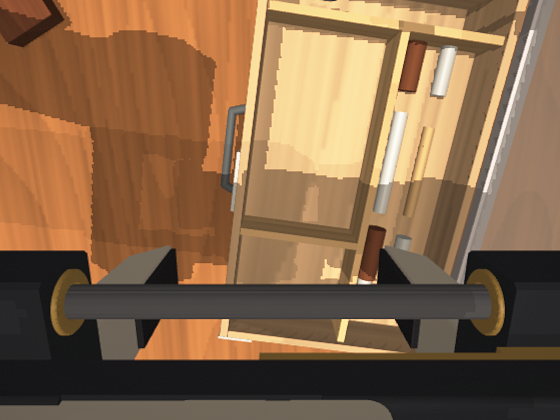

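The moves were refused because every key is required. This wrist view shows the chest from above: the long bay's corners are at about (243,217), (268,18), (388,38) and (357,232). I'll use it to check the chest pose while I go.

Request:
servo_tool --targets '[{"dx": 0.2, "dy": -0.1, "dz": 0, "rx": 0, "ry": 0, "rz": 0, "hand": -1}, {"dx": 0.4, "dy": -0.34, "dz": 0, "rx": 0, "ry": 0, "rz": 0, "hand": -1}, {"dx": 0.6, "dy": -0.34, "dz": 0, "rx": 0, "ry": 0, "rz": 0, "hand": -1}, {"dx": 0.8, "dy": -0.34, "dz": 0, "rx": 0, "ry": 0, "rz": 0, "hand": -1}, {"dx": 1.0, "dy": -0.34, "dz": 0, "rx": 0, "ry": 0, "rz": 0, "hand": -1}, {"dx": 1.0, "dy": -0.34, "dz": 0, "rx": 0, "ry": 0, "rz": 0, "hand": -1}]'

```text
clock: 0.65
ee_pos: [0.4559, 0.2045, 0.2268]
tool_rot: [0.706, 0.708, 0.001, -0.001]
ft_force: [-0.4, -1.4, 0.0]
grip_width: 0.0922
grasp_force: 0.0
```

Request:
servo_tool --targets '[{"dx": 0.2, "dy": 0, "dz": 0, "rx": 0, "ry": 0, "rz": 0, "hand": -1}, {"dx": 0.4, "dy": 0, "dz": 0, "rx": 0, "ry": 0, "rz": 0, "hand": -1}, {"dx": 0.6, "dy": 0, "dz": 0, "rx": 0, "ry": 0, "rz": 0, "hand": -1}, {"dx": 0.6, "dy": 0, "dz": 0, "rx": 0, "ry": 0, "rz": 0, "hand": -1}, {"dx": 0.6, "dy": 0, "dz": 0, "rx": 0, "ry": 0, "rz": 0, "hand": -1}, {"dx": 0.6, "dy": 0, "dz": 0, "rx": 0, "ry": 0, "rz": 0, "hand": -1}]'

```text
clock: 1.15
ee_pos: [0.4567, 0.3197, 0.2262]
tool_rot: [0.707, 0.707, -0.001, 0.0]
ft_force: [0.3, -0.0, -0.8]
grip_width: 0.0916
grasp_force: 0.0
```

Run:
```python
from h import *
w=np.load("w1.npy",allow_pickle=True).item()
P=[];Q=[(-88,-57),(-88,111),(12,111),(12,-57)]
for u,v in((243,217),(268,18),(388,38),(357,232)): P.append(onz(w,u,v,.085)[:2])
P=np.array(P);Q=np.array(Q)/1e3;print(np.round(P,4))
q=Q-Q.mean(0);p=P-P.mean(0);th=np.arctan2((q[:,0]*p[:,1]-q[:,1]*p[:,0]).sum(),(q*p).sum());R=np.array([[np.cos(th),-np.sin(th)],[np.sin(th),np.cos(th)]])
t=P.mean(0)-R@Q.mean(0);print("chest",t,th,np.round(P-(Q@R.T+t),4))
s=snapshot("wrist");save(s,"w2");np.save("w2.npy",s,allow_pickle=True)
o=get_obs();print(o["ee_pos"],o["clock"],proj(s,[.457,.368,.028]))
```

```text
[[ 0.495  -0.0168]
 [ 0.5169  0.1336]
 [ 0.605   0.1201]
 [ 0.5903 -0.0299]]
chest [0.5860661 0.0201223] -0.1273107094929474 [[ 0.0035  0.0085]
 [ 0.004  -0.0078]
 [-0.0071 -0.0086]
 [-0.0004  0.008 ]]
[0.4569204  0.31912036 0.2264446 ] 1.2 (np.float64(278.8400198511326), np.float64(132.51431702484672))
```

View pics/w2.png

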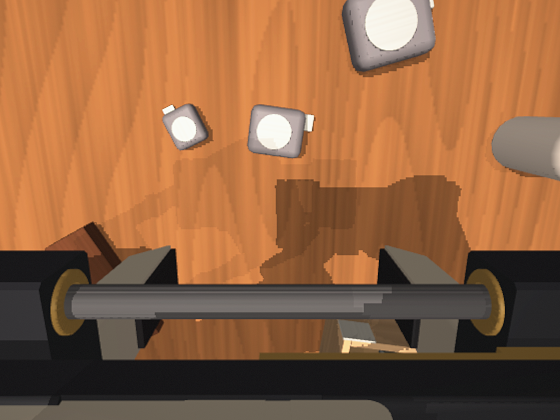

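The middle tape is centred at (274,131) with its hook at (309,122). The small one is at (185,127) and the large at (390,25). Image right is world +x. Next: the tape's pose, and a refit of the chest at floor height.

Run:
```python
from h import *
w=np.load("w1.npy",allow_pickle=True).item()
Q=np.array([(-88,-57),(-88,111),(12,111),(12,-57)])/1e3
for z in(.045,.055):
    P=np.array([onz(w,u,v,z)[:2] for u,v in((243,217),(268,18),(388,38),(357,232))])
    q=Q-Q.mean(0);p=P-P.mean(0);th=np.arctan2((q[:,0]*p[:,1]-q[:,1]*p[:,0]).sum(),(q*p).sum());R=np.array([[np.cos(th),-np.sin(th)],[np.sin(th),np.cos(th)]])
    t=P.mean(0)-R@Q.mean(0);print("chest",t,th,np.round(P-(Q@R.T+t),4).tolist())
s=np.load("w2.npy",allow_pickle=True).item()
h=cv2.cvtColor(s["frame"],cv2.COLOR_RGB2HSV)[90:170,235:330]
m=(h[...,1]<75).astype(np.uint8);m=cv2.morphologyEx(m,cv2.MORPH_OPEN,np.ones((13,13)))
ys,xs=np.nonzero(m);P=np.array([onz(s,x+235,y+90,.02)[:2] for x,y in zip(xs,ys)])
r=cv2.minAreaRect(np.float32(P*1000));print(r,[np.round(x) for x in cv2.boxPoints(r)])
wm=(h[...,1]<40)&(h[...,2]>200);wm[:,58:]=0;ys,xs=np.nonzero(wm);print("disc",onz(s,xs.mean()+235,ys.mean()+90,.028))
print("hook",onz(s,309,123,.01))
```

```text
chest [0.58980807 0.01768995] -0.12731070949294745 [[-0.0042, -0.0007], [-0.0006, 0.0031], [0.0, 0.0005], [0.0048, -0.003]]
chest [0.58887257 0.01829804] -0.12731070949294748 [[-0.0023, 0.0016], [0.0005, 0.0004], [-0.0018, -0.0018], [0.0035, -0.0002]]
((457.9882507324219, 367.980224609375), (45.0374641418457, 59.17979049682617), 82.12808990478516) [array([426., 350.], dtype=float32), array([484., 342.], dtype=float32), array([490., 386.], dtype=float32), array([432., 394.], dtype=float32)]
disc [0.45141381 0.3700322  0.028     ]
hook [0.4863942  0.37596892 0.01      ]
```

```bash
sed -i 's/CH=np.array(\[.592,.012\]);CY=-.13/CH=np.array([.590,.015]);CY=-.128/' h.py
python3 - <<'E'
from h import *
go([.455,.369,.07],1.433)
E
```

```text
alt [[-0.0, 0.0, -0.228], [0.0, 0.0, 0.272]]
d [ 0.25  -0.009  0.782] r [-2.000e-04  0.000e+00 -2.281e-01] at [0.4569 0.3191 0.2264] q6 0.47
```

Request:
servo_tool --targets '[{"dx": 0.1, "dy": 0, "dz": 0.1, "rx": 0, "ry": 0, "rz": -0.0195, "hand": -1}, {"dx": 0.25, "dy": -0.01, "dz": 0.2, "rx": 0, "ry": 0, "rz": -0.039, "hand": -1}, {"dx": 0.25, "dy": -0.01, "dz": 0.3, "rx": 0, "ry": 0, "rz": -0.0585, "hand": -1}, {"dx": 0.25, "dy": -0.01, "dz": 0.4, "rx": 0, "ry": 0, "rz": -0.078, "hand": -1}, {"dx": 0.25, "dy": -0.01, "dz": 0.5, "rx": 0, "ry": 0, "rz": -0.0975, "hand": -1}, {"dx": 0.25, "dy": -0.01, "dz": 0.6, "rx": 0, "ry": 0, "rz": -0.117, "hand": -1}, {"dx": 0.25, "dy": -0.01, "dz": 0.7, "rx": 0, "ry": 0, "rz": -0.1365, "hand": -1}, {"dx": 0.25, "dy": -0.01, "dz": 0.78, "rx": 0, "ry": 0, "rz": -0.156, "hand": -1}, {"dx": 0.25, "dy": -0.01, "dz": 0.78, "rx": 0, "ry": 0, "rz": -0.175, "hand": -1}, {"dx": 0.25, "dy": -0.01, "dz": 0.78, "rx": 0, "ry": 0, "rz": -0.194, "hand": -1}]'

```text
clock: 2.03
ee_pos: [0.455, 0.3679, 0.0696]
tool_rot: [0.173, 0.985, -0.001, -0.001]
ft_force: [-0.6, -0.5, 0.9]
grip_width: 0.0922
grasp_force: 0.0
```

Request:
servo_tool --targets '[{"dx": 0, "dy": 0, "dz": 0, "rx": 0, "ry": 0, "rz": -0.019, "hand": -1}, {"dx": 0, "dy": 0, "dz": 0, "rx": 0, "ry": 0, "rz": -0.034, "hand": -1}, {"dx": 0, "dy": 0, "dz": 0, "rx": 0, "ry": 0, "rz": -0.034, "hand": -1}, {"dx": 0, "dy": 0, "dz": 0, "rx": 0, "ry": 0, "rz": -0.034, "hand": -1}]'

```text
clock: 2.37
ee_pos: [0.4555, 0.3688, 0.071]
tool_rot: [0.071, 0.997, -0.0, 0.0]
ft_force: [0.0, 0.3, 0.4]
grip_width: 0.0916
grasp_force: 0.0
```

Run:
```python
from h import *
go([.455,.369,.004],1.433)
```

```text
alt [[-0.0, 0.0, -0.001], [0.0, 0.0, 0.499]]
d [0.003 0.    0.335] r [-0.      0.     -0.0008] at [0.4555 0.3688 0.071 ] q6 -0.88
```

Descend, grip and lift.

Request:
servo_tool --targets '[{"dx": 0, "dy": 0, "dz": 0.17, "rx": 0, "ry": 0, "rz": 0, "hand": -1}, {"dx": 0, "dy": 0, "dz": 0.3, "rx": 0, "ry": 0, "rz": 0, "hand": -1}, {"dx": 0, "dy": 0, "dz": 0.33, "rx": 0, "ry": 0, "rz": 0, "hand": -1}, {"dx": 0, "dy": 0, "dz": 0.33, "rx": 0, "ry": 0, "rz": 0, "hand": -1}, {"dx": 0, "dy": 0, "dz": 0.33, "rx": 0, "ry": 0, "rz": 0, "hand": 0.4}, {"dx": 0, "dy": 0, "dz": 0.33, "rx": 0, "ry": 0, "rz": 0, "hand": 0.4}, {"dx": 0, "dy": 0, "dz": 0.33, "rx": 0, "ry": 0, "rz": 0, "hand": 0.4}, {"dx": 0, "dy": 0, "dz": 0.33, "rx": 0, "ry": 0, "rz": 0, "hand": 0.4}, {"dx": 0, "dy": 0, "dz": 0.33, "rx": 0, "ry": 0, "rz": 0, "hand": 0.4}, {"dx": 0, "dy": 0, "dz": 0.33, "rx": 0, "ry": 0, "rz": 0, "hand": 0.4}]'

```text
clock: 3.2
ee_pos: [0.4553, 0.3702, 0.0053]
tool_rot: [0.069, 0.998, 0.0, 0.0]
ft_force: [-0.3, -0.0, 1.0]
grip_width: 0.0568
grasp_force: 0.0
```

Request:
servo_tool --targets '[{"dx": 0, "dy": 0, "dz": 0, "rx": 0, "ry": 0, "rz": 0, "hand": 0.4}, {"dx": 0, "dy": 0, "dz": -0.1, "rx": 0, "ry": 0, "rz": 0, "hand": 0.4}, {"dx": 0, "dy": 0, "dz": -0.3, "rx": 0, "ry": 0, "rz": 0, "hand": 0.4}, {"dx": 0, "dy": 0, "dz": -0.5, "rx": 0, "ry": 0, "rz": 0, "hand": 0.4}, {"dx": 0, "dy": 0, "dz": -0.7, "rx": 0, "ry": 0, "rz": 0, "hand": 0.4}, {"dx": 0, "dy": 0, "dz": -0.9, "rx": 0, "ry": 0, "rz": 0, "hand": 0.4}, {"dx": 0, "dy": 0, "dz": -1, "rx": 0, "ry": 0, "rz": 0, "hand": 0.4}, {"dx": 0, "dy": 0, "dz": -1, "rx": 0, "ry": 0, "rz": 0, "hand": 0.4}]'

```text
clock: 3.87
ee_pos: [0.457, 0.3714, 0.2106]
tool_rot: [0.069, 0.998, 0.003, 0.004]
ft_force: [-0.5, 0.1, -1.6]
grip_width: 0.0456
grasp_force: 30.0
```

Run:
```python
from h import *
p=ch(-.044,-.108,.2);print(p)
for da in(-.7,.7): go(p,np.pi/2+CY+da)
o=get_obs();print(o["grip_width"],o["grasp_force"])
s=snapshot("wrist");save(s,"w3")
```

```text
[ 0.53257367 -0.08649984  0.2       ]
alt [[0.001, 0.001, 0.11], [-0.001, 0.002, -0.39]]
d [-0.689 -2.216  0.044] r [0.0015 0.0009 0.1098] at [0.457  0.3714 0.2106] q6 -0.88
alt [[0.001, 0.002, -0.113], [0.002, -0.001, 0.387]]
d [-0.689 -2.216  0.044] r [ 0.0006  0.0016 -0.113 ] at [0.457  0.3714 0.2106] q6 -0.88
0.04563440454932592 29.99416172504425
```

Request:
servo_tool --targets '[{"dx": -0.06, "dy": -0.1, "dz": 0, "rx": 0, "ry": 0, "rz": 0, "hand": 0.4}, {"dx": -0.12, "dy": -0.3, "dz": 0, "rx": 0, "ry": 0, "rz": 0, "hand": 0.4}, {"dx": -0.18, "dy": -0.5, "dz": 0, "rx": 0, "ry": 0, "rz": 0, "hand": 0.4}, {"dx": -0.24, "dy": -0.7, "dz": 0, "rx": 0, "ry": 0, "rz": 0, "hand": 0.4}, {"dx": -0.3, "dy": -0.9, "dz": 0, "rx": 0, "ry": 0, "rz": 0, "hand": 0.4}, {"dx": -0.31, "dy": -1, "dz": 0, "rx": 0, "ry": 0, "rz": 0, "hand": 0.4}]'

```text
clock: 4.42
ee_pos: [0.4885, 0.1592, 0.2026]
tool_rot: [0.07, 0.998, -0.001, -0.002]
ft_force: [0.8, -0.4, -0.3]
grip_width: 0.0455
grasp_force: 30.0
```

Request:
servo_tool --targets '[{"dx": -0.06, "dy": -0.2, "dz": 0, "rx": 0, "ry": 0, "rz": 0, "hand": 0.4}, {"dx": -0.12, "dy": -0.4, "dz": 0, "rx": 0, "ry": 0, "rz": 0, "hand": 0.4}, {"dx": -0.18, "dy": -0.6, "dz": 0, "rx": 0, "ry": 0, "rz": 0, "hand": 0.4}, {"dx": -0.24, "dy": -0.8, "dz": 0, "rx": 0, "ry": 0, "rz": 0, "hand": 0.4}, {"dx": -0.31, "dy": -0.95, "dz": 0, "rx": 0, "ry": 0, "rz": 0, "hand": 0.4}, {"dx": -0.31, "dy": -1, "dz": 0, "rx": 0, "ry": 0, "rz": 0, "hand": 0.4}, {"dx": -0.31, "dy": -1, "dz": 0, "rx": 0, "ry": 0, "rz": 0, "hand": 0.4}]'

```text
clock: 5.0
ee_pos: [0.5218, -0.0456, 0.2026]
tool_rot: [0.071, 0.997, 0.0, -0.002]
ft_force: [0.7, -0.1, -0.6]
grip_width: 0.0462
grasp_force: 30.0
```

Request:
servo_tool --targets '[{"dx": 0, "dy": -0.1, "dz": 0, "rx": 0, "ry": 0, "rz": 0.019, "hand": 0.4}, {"dx": -0.04, "dy": -0.2, "dz": 0, "rx": 0, "ry": 0, "rz": 0.038, "hand": 0.4}, {"dx": -0.07, "dy": -0.22, "dz": 0, "rx": 0, "ry": 0, "rz": 0.057, "hand": 0.4}, {"dx": -0.07, "dy": -0.22, "dz": 0, "rx": 0, "ry": 0, "rz": 0.076, "hand": 0.4}, {"dx": -0.07, "dy": -0.22, "dz": 0, "rx": 0, "ry": 0, "rz": 0.095, "hand": 0.4}, {"dx": -0.07, "dy": -0.22, "dz": 0, "rx": 0, "ry": 0, "rz": 0.11, "hand": 0.4}, {"dx": -0.07, "dy": -0.22, "dz": 0, "rx": 0, "ry": 0, "rz": 0.11, "hand": 0.4}, {"dx": -0.07, "dy": -0.22, "dz": 0, "rx": 0, "ry": 0, "rz": 0.11, "hand": 0.4}]'

```text
clock: 5.67
ee_pos: [0.5299, -0.0873, 0.2038]
tool_rot: [0.401, 0.916, 0.0, -0.001]
ft_force: [-0.2, -0.1, -1.5]
grip_width: 0.0461
grasp_force: 30.0
```

Run:
```python
from h import *
go(ch(-.044,-.108,.051),np.pi/2+CY-.7)
o=get_obs();print(o["grip_width"],o["grasp_force"])
s=snapshot("wrist");np.save("w4.npy",s,allow_pickle=True);A=s["frame"]
b=snapshot("side");np.save("s4.npy",b,allow_pickle=True)
B=cv2.resize(b["frame"][150:290,200:350],(428,400),interpolation=3)
C=np.zeros((600,800,3),np.uint8);C[:300,:400]=cv2.resize(A,(400,300));C[:400,372+0:800]=B if 0 else B
C[:300,:372]=cv2.resize(A,(372,300));cv2.imwrite("pics/c4.png",C[:400,:,::-1])
for q in((-.088,-.063),(-.088,-.153),(.012,-.063),(.012,-.153)):print(q,np.round(proj(s,ch(*q,.085)),0))
```

```text
alt [[-0.0, -0.0, 0.0], [0.0, -0.0, -0.5]]
d [-0.007  0.013  0.764] r [-0.0001 -0.0003  0.0004] at [ 0.5299 -0.0873  0.2038] q6 -1.05
0.04606412353946643 29.99455690383911
(-0.088, -0.063) [291. 122.]
(-0.088, -0.153) [199. 200.]
(0.012, -0.063) [373. 224.]
(0.012, -0.153) [283. 292.]
```

View pics/c4.png

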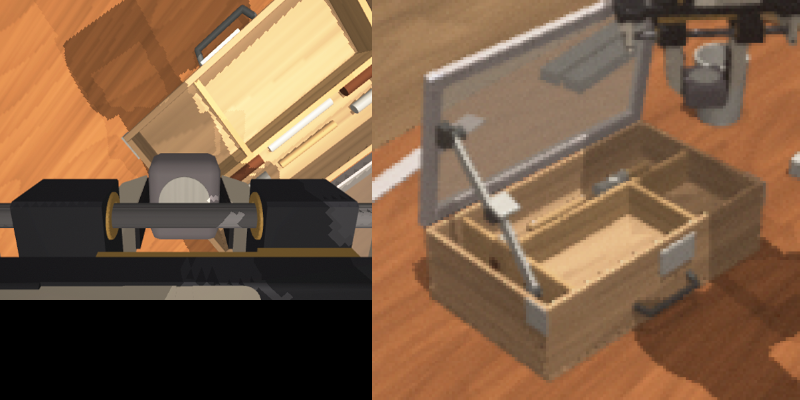

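The gripped tape is above the short bay. The predicted corner (193,87) is seen at (192,82), about 3 mm off, so I move the chest estimate to (0.588, 0.017). In the side crop the knee plate is at (504,207) and the stay is locked.

```bash
sed -i 's/CH=np.array(\[.590,.015\])/CH=np.array([.588,.017])/' h.py
python3 - <<'E'
from h import *
go(ch(-.042,-.108,.052),np.pi/2+CY-.7)
E
```

```text
alt [[-0.0, -0.0, 0.0], [0.0, -0.0, -0.5]]
d [0.002 0.019 0.761] r [-0.0001 -0.0002  0.0004] at [ 0.5302 -0.0878  0.2042] q6 -1.05
```

Request:
servo_tool --targets '[{"dx": 0, "dy": 0.01, "dz": 0.2, "rx": 0, "ry": 0, "rz": 0, "hand": 0.4}, {"dx": 0, "dy": 0.02, "dz": 0.35, "rx": 0, "ry": 0, "rz": 0, "hand": 0.4}, {"dx": 0, "dy": 0.02, "dz": 0.45, "rx": 0, "ry": 0, "rz": 0, "hand": 0.4}, {"dx": 0, "dy": 0.02, "dz": 0.55, "rx": 0, "ry": 0, "rz": 0, "hand": 0.4}, {"dx": 0, "dy": 0.02, "dz": 0.62, "rx": 0, "ry": 0, "rz": 0, "hand": 0.4}, {"dx": 0, "dy": 0.02, "dz": 0.68, "rx": 0, "ry": 0, "rz": 0, "hand": 0.4}, {"dx": 0, "dy": 0.02, "dz": 0.73, "rx": 0, "ry": 0, "rz": 0, "hand": 0.4}, {"dx": 0, "dy": 0.02, "dz": 0.75, "rx": 0, "ry": 0, "rz": 0, "hand": 0.4}, {"dx": 0, "dy": 0.02, "dz": 0.76, "rx": 0, "ry": 0, "rz": 0, "hand": 0.4}, {"dx": 0, "dy": 0.02, "dz": 0.76, "rx": 0, "ry": 0, "rz": 0, "hand": 0.4}]'

```text
clock: 6.6
ee_pos: [0.5333, -0.0857, 0.056]
tool_rot: [0.402, 0.916, -0.0, 0.0]
ft_force: [-11.0, 3.3, 28.3]
grip_width: 0.0456
grasp_force: 30.0
```

Request:
servo_tool --targets '[{"dx": 0, "dy": 0, "dz": 0, "rx": 0, "ry": 0, "rz": 0, "hand": -0.2}, {"dx": 0, "dy": 0, "dz": 0, "rx": 0, "ry": 0, "rz": 0, "hand": -0.2}, {"dx": 0, "dy": 0, "dz": 0, "rx": 0, "ry": 0, "rz": 0, "hand": -0.2}, {"dx": 0, "dy": 0, "dz": 0, "rx": 0, "ry": 0, "rz": 0, "hand": -0.2}, {"dx": 0, "dy": 0, "dz": 0, "rx": 0, "ry": 0, "rz": 0, "hand": -0.2}]'

```text
clock: 7.02
ee_pos: [0.5335, -0.086, 0.0525]
tool_rot: [0.403, 0.915, 0.0, -0.0]
ft_force: [-0.1, 0.6, 0.6]
grip_width: 0.0551
grasp_force: 0.0
```

Request:
servo_tool --targets '[{"dx": 0, "dy": 0, "dz": -0.1, "rx": 0, "ry": 0, "rz": 0, "hand": -0.2}, {"dx": 0, "dy": 0, "dz": -0.25, "rx": 0, "ry": 0, "rz": 0, "hand": -0.2}, {"dx": 0, "dy": 0, "dz": -0.45, "rx": 0, "ry": 0, "rz": 0, "hand": -0.5}, {"dx": 0, "dy": 0, "dz": -0.65, "rx": 0, "ry": 0, "rz": 0, "hand": -1}, {"dx": 0, "dy": 0, "dz": -0.75, "rx": 0, "ry": 0, "rz": 0, "hand": -1}, {"dx": 0, "dy": 0, "dz": -0.75, "rx": 0, "ry": 0, "rz": 0, "hand": -1}]'

```text
clock: 7.52
ee_pos: [0.536, -0.0868, 0.208]
tool_rot: [0.403, 0.915, 0.001, 0.005]
ft_force: [0.1, -0.4, 0.1]
grip_width: 0.0772
grasp_force: 0.0
```

Run:
```python
from h import *
b=snapshot("side");w=snapshot("wrist");a=snapshot("scene");np.save("w5.npy",w,allow_pickle=True);np.save("s5.npy",b,allow_pickle=True)
C=np.zeros((300,800,3),np.uint8);C[:,:400]=cv2.resize(w["frame"],(400,300));C[:,400:]=cv2.resize(b["frame"][180:270,240:360],(400,300),interpolation=3)
cv2.imwrite("pics/c5.png",C[:,:,::-1])
print(proj(b,ch(-.042,-.108,.073)),proj(w,ch(-.042,-.108,.073)))
go([.5005,-.330,.2],.088)
```

```text
(np.float64(313.4192226257629), np.float64(217.39214766324042)) (np.float64(277.29296479171535), np.float64(196.61932260673586))
alt [[-0.0, -0.0, 0.104], [0.0, -0.0, -0.396]]
d [-0.791 -0.944  0.008] r [-0.0002 -0.0002  0.104 ] at [ 0.5329 -0.0859  0.2017] q6 -1.04
```

View pics/c5.png

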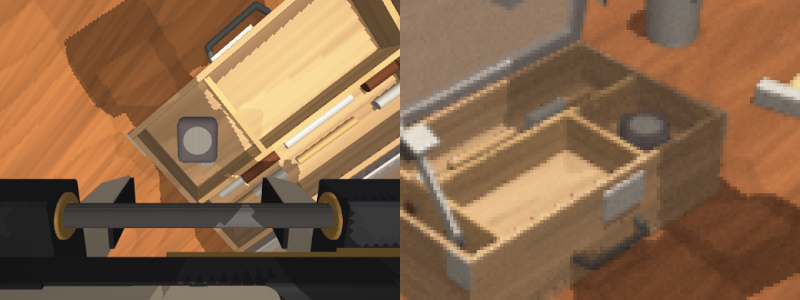

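The tape lies flat in the middle of the short bay (wrist (197,140), side (643,128)). Now the hammer.

Request:
servo_tool --targets '[{"dx": -0.08, "dy": -0.09, "dz": 0, "rx": 0, "ry": 0, "rz": 0.015, "hand": -1}, {"dx": -0.2, "dy": -0.24, "dz": 0, "rx": 0, "ry": 0, "rz": 0.034, "hand": -1}, {"dx": -0.33, "dy": -0.39, "dz": 0, "rx": 0, "ry": 0, "rz": 0.053, "hand": -1}, {"dx": -0.46, "dy": -0.54, "dz": 0, "rx": 0, "ry": 0, "rz": 0.072, "hand": -1}, {"dx": -0.59, "dy": -0.7, "dz": 0, "rx": 0, "ry": 0, "rz": 0.091, "hand": -1}, {"dx": -0.7, "dy": -0.84, "dz": 0, "rx": 0, "ry": 0, "rz": 0.104, "hand": -1}, {"dx": -0.79, "dy": -0.944, "dz": 0, "rx": 0, "ry": 0, "rz": 0.104, "hand": -1}, {"dx": -0.79, "dy": -0.944, "dz": 0, "rx": 0, "ry": 0, "rz": 0.104, "hand": -1}, {"dx": -0.79, "dy": -0.944, "dz": 0, "rx": 0, "ry": 0, "rz": 0.104, "hand": -1}]'

```text
clock: 8.42
ee_pos: [0.4997, -0.3309, 0.2001]
tool_rot: [0.676, 0.737, 0.0, -0.002]
ft_force: [-0.8, 0.6, -0.1]
grip_width: 0.0921
grasp_force: 0.0
```

Run:
```python
from h import *
s=snapshot("wrist");np.save("w6.npy",s,allow_pickle=True);f=s["frame"];save(s,"w6")
hsv=cv2.cvtColor(f,cv2.COLOR_RGB2HSV)
print("proj grip",proj(s,[.5005,-.33,.02]),"head",proj(s,[.496,-.294,.024]))
for n,m,z in(("handle",(hsv[...,2]>190)&(hsv[...,1]>60)&(hsv[...,1]<125)&(hsv[...,0]>16),.02),("head",(hsv[...,2]>165)&(hsv[...,1]<50),.024)):
    m=m.astype(np.uint8);m[245:]=0
    k,l,st,c=cv2.connectedComponentsWithStats(m);i=1+np.argmax(st[1:,4])
    ys,xs=np.nonzero(l==i);P=np.array([onz(s,x,y,z)[:2] for x,y in zip(xs,ys)])
    print(n,st[i],cv2.minAreaRect(np.float32(P*1000)))
go([.5005,-.330,.1],.088)
```

```text
proj grip (np.float64(279.8390947537002), np.float64(187.38840172735038)) head (np.float64(278.281725117113), np.float64(148.02701670123287))Traceback (most recent call last):
  File "<stdin>", line 7, in <module>
    return _wrapfunc(a, 'argmax', axis=axis, out=out, **kwds)
    return bound(*args, **kwds)
ValueError: attempt to get argmax of an empty sequence
```

View pics/w6.png

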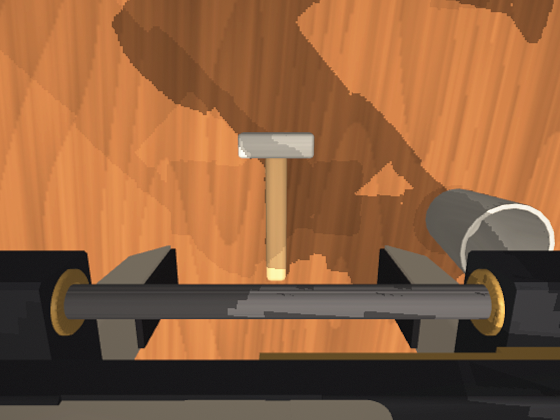

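The hammer handle runs vertically at column 276 (tail row 279, head row 145), aligned with the tool, about 3 mm towards -x.

Run:
```python
from h import *
go([.498,-.328,.004],.088)
```

```text
alt [[-0.0, -0.001, -0.0], [-0.001, 0.001, 0.5]]
d [ 0.006 -0.008  0.983] r [-0.0004 -0.0005 -0.0001] at [ 0.5002 -0.3296  0.2006] q6 -0.8
```

Request:
servo_tool --targets '[{"dx": 0.006, "dy": -0.008, "dz": 0.15, "rx": 0, "ry": 0, "rz": 0, "hand": -1}, {"dx": 0.006, "dy": -0.008, "dz": 0.35, "rx": 0, "ry": 0, "rz": 0, "hand": -1}, {"dx": 0.006, "dy": -0.008, "dz": 0.55, "rx": 0, "ry": 0, "rz": 0, "hand": -1}, {"dx": 0.006, "dy": -0.008, "dz": 0.75, "rx": 0, "ry": 0, "rz": 0, "hand": -0.5}, {"dx": 0.006, "dy": -0.008, "dz": 0.88, "rx": 0, "ry": 0, "rz": 0, "hand": 0}, {"dx": 0.006, "dy": -0.008, "dz": 0.95, "rx": 0, "ry": 0, "rz": 0, "hand": 0}, {"dx": 0.006, "dy": -0.008, "dz": 0.98, "rx": 0, "ry": 0, "rz": 0, "hand": 0}, {"dx": 0.006, "dy": -0.008, "dz": 0.98, "rx": 0, "ry": 0, "rz": 0, "hand": 0}]'

```text
clock: 9.13
ee_pos: [0.4987, -0.3269, 0.005]
tool_rot: [0.675, 0.738, 0.0, -0.002]
ft_force: [-1.2, 0.6, 1.0]
grip_width: 0.0631
grasp_force: 0.0
```

Request:
servo_tool --targets '[{"dx": 0, "dy": 0, "dz": 0, "rx": 0, "ry": 0, "rz": 0, "hand": 0.9}, {"dx": 0, "dy": 0, "dz": 0, "rx": 0, "ry": 0, "rz": 0, "hand": 0.9}, {"dx": 0, "dy": 0, "dz": 0, "rx": 0, "ry": 0, "rz": 0, "hand": 0.9}, {"dx": 0, "dy": 0, "dz": 0, "rx": 0, "ry": 0, "rz": 0, "hand": 0.9}, {"dx": 0, "dy": 0, "dz": 0, "rx": 0, "ry": 0, "rz": 0, "hand": 0.9}, {"dx": 0, "dy": 0, "dz": 0, "rx": 0, "ry": 0, "rz": 0, "hand": 0.9}, {"dx": 0, "dy": 0, "dz": 0, "rx": 0, "ry": 0, "rz": 0, "hand": 0.9}, {"dx": 0, "dy": 0, "dz": 0, "rx": 0, "ry": 0, "rz": 0, "hand": 0.9}, {"dx": 0, "dy": 0, "dz": 0, "rx": 0, "ry": 0, "rz": 0, "hand": 0.9}]'

```text
clock: 9.88
ee_pos: [0.499, -0.3292, 0.0071]
tool_rot: [0.675, 0.737, -0.0, -0.0]
ft_force: [-3.5, -0.1, 6.0]
grip_width: 0.0197
grasp_force: 30.0
```

Request:
servo_tool --targets '[{"dx": 0, "dy": 0, "dz": -0.05, "rx": 0, "ry": 0, "rz": 0, "hand": 0.9}, {"dx": 0, "dy": 0, "dz": -0.2, "rx": 0, "ry": 0, "rz": 0, "hand": 0.9}, {"dx": 0, "dy": 0, "dz": -0.4, "rx": 0, "ry": 0, "rz": 0, "hand": 0.9}, {"dx": 0, "dy": 0, "dz": -0.6, "rx": 0, "ry": 0, "rz": 0, "hand": 0.9}, {"dx": 0, "dy": 0, "dz": -0.8, "rx": 0, "ry": 0, "rz": 0, "hand": 0.9}, {"dx": 0, "dy": 0, "dz": -0.9, "rx": 0, "ry": 0, "rz": 0, "hand": 0.9}, {"dx": 0, "dy": 0, "dz": -0.9, "rx": 0, "ry": 0, "rz": 0, "hand": 0.9}, {"dx": 0, "dy": 0, "dz": -0.9, "rx": 0, "ry": 0, "rz": 0, "hand": 0.9}]'

```text
clock: 10.55
ee_pos: [0.4994, -0.329, 0.1871]
tool_rot: [0.675, 0.738, 0.0, 0.001]
ft_force: [-0.4, 0.7, -3.7]
grip_width: 0.0199
grasp_force: 30.0
```

Run:
```python
from h import *
o=get_obs();print(o["grip_width"],o["grasp_force"],o["wrist_torque"])
go(ch(-.042,.053,.2),CY)
```

```text
0.019936790988391115 29.997611939907074 [-0.06940034  0.03569636 -0.05420043]
alt [[0.0, 0.0, 0.034], [-0.0, 0.0, -0.466]]
d [ 1.988  0.445 -0.066] r [0.0002 0.0001 0.0344] at [ 0.4994 -0.329   0.1871] q6 -0.8
```

Request:
servo_tool --targets '[{"dx": 0.1, "dy": 0.02, "dz": 0.03, "rx": 0, "ry": 0, "rz": 0.01, "hand": 0.9}, {"dx": 0.3, "dy": 0.06, "dz": 0.08, "rx": 0, "ry": 0, "rz": 0.022, "hand": 0.9}, {"dx": 0.5, "dy": 0.1, "dz": 0.15, "rx": 0, "ry": 0, "rz": 0.034, "hand": 0.9}, {"dx": 0.7, "dy": 0.14, "dz": 0.22, "rx": 0, "ry": 0, "rz": 0.034, "hand": 0.9}, {"dx": 0.9, "dy": 0.16, "dz": 0.26, "rx": 0, "ry": 0, "rz": 0.034, "hand": 0.9}, {"dx": 1, "dy": 0.18, "dz": 0.28, "rx": 0, "ry": 0, "rz": 0.034, "hand": 0.9}, {"dx": 1, "dy": 0.18, "dz": 0.28, "rx": 0, "ry": 0, "rz": 0.034, "hand": 0.9}]'

```text
clock: 11.13
ee_pos: [0.5148, -0.1209, 0.1266]
tool_rot: [0.749, 0.663, -0.001, -0.005]
ft_force: [-0.4, 0.3, -3.6]
grip_width: 0.0193
grasp_force: 30.0
```

Run:
```python
from h import *
go(ch(-.055,.053,.125),CY)
```

```text
alt [[-0.001, -0.001, 0.001], [0.001, -0.002, -0.499]]
d [0.995 0.007 0.012] r [-0.0014 -0.0006  0.0011] at [ 0.5148 -0.1209  0.1266] q6 -0.26
```

Request:
servo_tool --targets '[{"dx": 0.1, "dy": 0, "dz": 0, "rx": 0, "ry": 0, "rz": 0, "hand": 0.9}, {"dx": 0.3, "dy": 0, "dz": 0, "rx": 0, "ry": 0, "rz": 0, "hand": 0.9}, {"dx": 0.5, "dy": 0, "dz": 0, "rx": 0, "ry": 0, "rz": 0, "hand": 0.9}, {"dx": 0.7, "dy": 0, "dz": 0, "rx": 0, "ry": 0, "rz": 0, "hand": 0.9}, {"dx": 0.87, "dy": 0, "dz": 0, "rx": 0, "ry": 0, "rz": 0, "hand": 0.9}, {"dx": 0.97, "dy": 0.006, "dz": 0, "rx": 0, "ry": 0, "rz": 0, "hand": 0.9}, {"dx": 0.99, "dy": 0.006, "dz": 0, "rx": 0, "ry": 0, "rz": 0, "hand": 0.9}, {"dx": 0.99, "dy": 0.006, "dz": 0, "rx": 0, "ry": 0, "rz": 0, "hand": 0.9}]'

```text
clock: 11.8
ee_pos: [0.5425, 0.0705, 0.1287]
tool_rot: [0.749, 0.662, -0.001, -0.001]
ft_force: [-0.1, -0.2, -3.2]
grip_width: 0.0196
grasp_force: 30.0
```

Run:
```python
from h import *
go(ch(-.045,.053,.053),CY)
b=snapshot("side");w=snapshot("wrist")
C=np.zeros((300,800,3),np.uint8);C[:,:400]=cv2.resize(w["frame"],(400,300));C[:,400:]=cv2.resize(b["frame"][150:270,210:370],(400,300),interpolation=3)
cv2.imwrite("pics/c7.png",C[:,:,::-1])
```

```text
alt [[-0.001, 0.0, 0.001], [-0.0, -0.001, -0.499]]
d [0.029 0.036 0.378] r [-0.0006  0.0001  0.0007] at [0.5425 0.0705 0.1287] q6 0.11
```

View pics/c7.png

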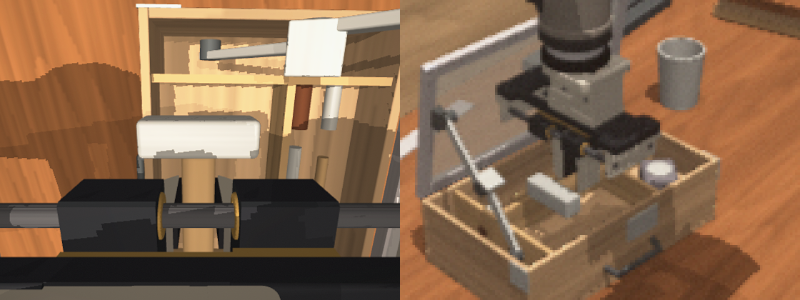

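The hammer is above the long bay. Its head is clear of the well divider (row 78) and in line with the bay. The knee plate is at wrist (317,45), side crop (490,180). Lower and release.

Request:
servo_tool --targets '[{"dx": 0.02, "dy": 0.02, "dz": 0.06, "rx": 0, "ry": 0, "rz": 0, "hand": 0.9}, {"dx": 0.025, "dy": 0.035, "dz": 0.13, "rx": 0, "ry": 0, "rz": 0, "hand": 0.9}, {"dx": 0.025, "dy": 0.035, "dz": 0.2, "rx": 0, "ry": 0, "rz": 0, "hand": 0.9}, {"dx": 0.025, "dy": 0.035, "dz": 0.26, "rx": 0, "ry": 0, "rz": 0, "hand": 0.9}, {"dx": 0.025, "dy": 0.035, "dz": 0.31, "rx": 0, "ry": 0, "rz": 0, "hand": 0.9}, {"dx": 0.025, "dy": 0.035, "dz": 0.345, "rx": 0, "ry": 0, "rz": 0, "hand": 0.9}, {"dx": 0.025, "dy": 0.035, "dz": 0.365, "rx": 0, "ry": 0, "rz": 0, "hand": 0.9}, {"dx": 0.025, "dy": 0.035, "dz": 0.375, "rx": 0, "ry": 0, "rz": 0, "hand": 0.9}, {"dx": 0.025, "dy": 0.035, "dz": 0.378, "rx": 0, "ry": 0, "rz": 0, "hand": 0.9}, {"dx": 0.025, "dy": 0.035, "dz": 0.378, "rx": 0, "ry": 0, "rz": 0, "hand": 0.9}]'

```text
clock: 12.73
ee_pos: [0.5514, 0.0736, 0.0554]
tool_rot: [0.75, 0.661, 0.0, 0.0]
ft_force: [0.3, 1.0, -3.1]
grip_width: 0.02
grasp_force: 30.0
```

Request:
servo_tool --targets '[{"dx": 0, "dy": 0, "dz": 0, "rx": 0, "ry": 0, "rz": 0, "hand": 0.3}, {"dx": 0, "dy": 0, "dz": 0, "rx": 0, "ry": 0, "rz": 0, "hand": 0.3}, {"dx": 0, "dy": 0, "dz": 0, "rx": 0, "ry": 0, "rz": 0, "hand": 0.3}, {"dx": 0, "dy": 0, "dz": 0, "rx": 0, "ry": 0, "rz": 0, "hand": 0.3}, {"dx": 0, "dy": 0, "dz": 0, "rx": 0, "ry": 0, "rz": 0, "hand": 0.3}, {"dx": 0, "dy": 0, "dz": 0, "rx": 0, "ry": 0, "rz": 0, "hand": 0.3}]'

```text
clock: 13.23
ee_pos: [0.5513, 0.0737, 0.0554]
tool_rot: [0.75, 0.661, 0.0, 0.0]
ft_force: [-0.3, -0.0, -0.6]
grip_width: 0.032
grasp_force: 0.0
```

Request:
servo_tool --targets '[{"dx": 0, "dy": 0, "dz": -0.05, "rx": 0, "ry": 0, "rz": 0, "hand": 0.3}, {"dx": 0, "dy": -0.02, "dz": -0.15, "rx": 0, "ry": 0, "rz": 0, "hand": 0.3}, {"dx": 0, "dy": -0.08, "dz": -0.35, "rx": 0, "ry": 0, "rz": 0, "hand": 0.3}, {"dx": 0, "dy": -0.15, "dz": -0.55, "rx": 0, "ry": 0, "rz": 0, "hand": 0.3}, {"dx": 0, "dy": -0.2, "dz": -0.75, "rx": 0, "ry": 0, "rz": 0, "hand": 0.6}, {"dx": 0, "dy": -0.2, "dz": -0.85, "rx": 0, "ry": 0, "rz": 0, "hand": 1}, {"dx": 0, "dy": -0.2, "dz": -0.85, "rx": 0, "ry": 0, "rz": 0, "hand": 1}, {"dx": 0, "dy": -0.2, "dz": -0.85, "rx": 0, "ry": 0, "rz": 0, "hand": 1}]'

```text
clock: 13.9
ee_pos: [0.5119, 0.0788, 0.2271]
tool_rot: [0.75, 0.661, 0.001, 0.001]
ft_force: [0.1, 0.2, -0.5]
grip_width: 0.01
grasp_force: 0.0
```

Run:
```python
from h import *
b=snapshot("side");w=snapshot("wrist");np.save("w8.npy",w,allow_pickle=True);np.save("s8.npy",b,allow_pickle=True)
C=np.zeros((600,800,3),np.uint8);C[:,:]=cv2.resize(w["frame"],(800,600))
C[360:,400:]=cv2.resize(b["frame"][150:246,210:370],(400,240),interpolation=3)
cv2.imwrite("pics/c8.png",C[:,:,::-1])
print(get_obs()["ee_pos"])
for q in((-.088,-.057,.045),(-.088,.111,.045),(.012,.111,.085),(0,.135,.152)):print(q,np.round(np.array(proj(w,ch(*q)))*800/560))
```

```text
[0.51083317 0.07870076 0.22436941]
(-0.088, -0.057, 0.045) [392. 420.]
(-0.088, 0.111, 0.045) [391. 173.]
(0.012, 0.111, 0.085) [575. 175.]
(0, 0.135, 0.152) [604. 121.]
```

View pics/c8.png

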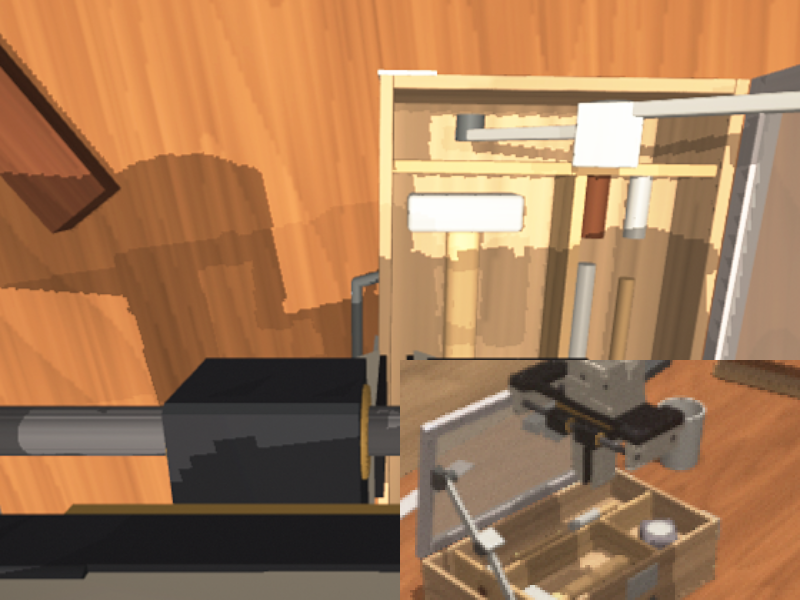

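The hammer lies flat in the long bay (head at (465,212)), the tape is in the short bay, and the stay is straight. The knee plate is at (608,134) in this enlarged view. Triangulate it and plan the tilted press.

```bash
cat >> h.py <<'E'
def goT(p,tilt,flip=1):
    "tool y along chest +-y, tool z tilted toward chest +x by tilt"
    o=get_obs();R=Ro.from_quat(o["tool_rot"]);d=R.inv().apply(np.array(p)-o["ee_pos"])/.2
    c,s=np.cos(CY),np.sin(CY);X=np.array([c,s,0]);y=flip*np.array([-s,c,0]);z=np.sin(tilt)*X+np.array([0,0,-np.cos(tilt)])
    r=(R.inv()*Ro.from_matrix(np.c_[np.cross(y,z),y,z])).as_rotvec()/2/np.pi
    print("d",np.round(d,3),"r",np.round(r,4),"at",np.round(o["ee_pos"],4),"q",np.round(o["qpos"],2),"F",np.round(o["ft_force"],1))
def inch(p): c,s=np.cos(CY),np.sin(CY);d=np.array(p[:2])-CH;return np.round([c*d[0]+s*d[1],-s*d[0]+c*d[1],p[2]],4)
E
python3 - <<'E'
from h import *
w=np.load("w8.npy",allow_pickle=True).item();b=np.load("s8.npy",allow_pickle=True).item()
print("head",inch(onz(w,465/1.4286,212/1.4286,.069)))
print("w",inch(onz(w,608/1.4286,134/1.4286,.152)),"s",inch(onz(b,210+(488-400)/2.5,150+(538-360)/2.5,.152)))
goT(ch(-.015,.131,.2),.35,1);goT(ch(-.015,.131,.2),.35,-1)
E
```

```text
head [-0.0449  0.0894  0.069 ]
w [0.0023 0.1298 0.152 ] s [0.0021 0.1321 0.152 ]
d [0.398 0.348 0.121] r [-0.0439 -0.0439 -0.2468] at [0.5108 0.0787 0.2244] q [ 0.    0.33  1.55 -0.    1.26  0.13] F [-0.4  0.3 -0.2]
d [0.398 0.348 0.121] r [-0.0439  0.0439  0.2476] at [0.5108 0.0787 0.2244] q [ 0.    0.33  1.55 -0.    1.26  0.13] F [-0.4  0.3 -0.2]
```

Request:
servo_tool --targets '[{"dx": 0, "dy": 0, "dz": 0, "rx": -0.0033, "ry": -0.0033, "rz": -0.0185, "hand": 1}, {"dx": 0, "dy": 0, "dz": 0, "rx": -0.0066, "ry": -0.0066, "rz": -0.037, "hand": 1}, {"dx": 0, "dy": 0, "dz": 0, "rx": -0.01, "ry": -0.01, "rz": -0.0555, "hand": 1}, {"dx": 0, "dy": 0, "dz": 0, "rx": -0.0133, "ry": -0.0133, "rz": -0.074, "hand": 1}, {"dx": 0, "dy": 0, "dz": 0, "rx": -0.0166, "ry": -0.0166, "rz": -0.0925, "hand": 1}, {"dx": 0, "dy": 0, "dz": 0, "rx": -0.02, "ry": -0.02, "rz": -0.111, "hand": 1}, {"dx": 0, "dy": 0, "dz": 0, "rx": -0.0233, "ry": -0.0233, "rz": -0.1295, "hand": 1}, {"dx": 0, "dy": 0, "dz": 0, "rx": -0.0266, "ry": -0.0266, "rz": -0.148, "hand": 1}, {"dx": 0, "dy": 0, "dz": 0, "rx": -0.03, "ry": -0.03, "rz": -0.1665, "hand": 1}, {"dx": 0, "dy": 0, "dz": 0, "rx": -0.033, "ry": -0.033, "rz": -0.185, "hand": 1}]'

```text
clock: 14.83
ee_pos: [0.5105, 0.0788, 0.2232]
tool_rot: [0.255, 0.957, -0.009, 0.137]
ft_force: [-0.4, -0.4, 0.0]
grip_width: 0.0002
grasp_force: 0.0
```

Run:
```python
from h import *
goT(ch(-.015,.131,.2),.35,1)
```

```text
d [-0.13   0.493  0.183] r [-0.011  -0.011  -0.0608] at [0.5105 0.0788 0.2232] q [ 0.07  0.2   1.76 -0.13  0.93 -0.91] F [-0.4 -0.4  0. ]
```

Request:
servo_tool --targets '[{"dx": -0.03, "dy": 0.1, "dz": 0.04, "rx": -0.0033, "ry": -0.0033, "rz": -0.0185, "hand": 1}, {"dx": -0.07, "dy": 0.25, "dz": 0.09, "rx": -0.0066, "ry": -0.0066, "rz": -0.037, "hand": 1}, {"dx": -0.1, "dy": 0.4, "dz": 0.15, "rx": -0.01, "ry": -0.01, "rz": -0.055, "hand": 1}, {"dx": -0.13, "dy": 0.493, "dz": 0.183, "rx": -0.011, "ry": -0.011, "rz": -0.061, "hand": 1}, {"dx": -0.13, "dy": 0.493, "dz": 0.183, "rx": -0.011, "ry": -0.011, "rz": -0.061, "hand": 1}, {"dx": -0.13, "dy": 0.493, "dz": 0.183, "rx": -0.011, "ry": -0.011, "rz": -0.061, "hand": 1}]'

```text
clock: 15.33
ee_pos: [0.5905, 0.1485, 0.1996]
tool_rot: [0.065, 0.983, -0.011, 0.173]
ft_force: [0.1, -0.1, 0.3]
grip_width: -0.0001
grasp_force: 0.0
```

Run:
```python
from h import *
goT(ch(-.015,.131,.2),.35,1)
goT(ch(-.002,.131,.155),.35,1)
goT(ch(.022,.131,.12),.35,1)
```

```text
d [ 0.003  0.001 -0.003] r [-0.0002 -0.0003 -0.0007] at [0.5905 0.1485 0.1996] q [ 0.17  0.36  1.64 -0.14  0.82 -1.18] F [ 0.1 -0.1  0.3]
d [0.018 0.002 0.231] r [-0.0002 -0.0003 -0.0007] at [0.5905 0.1485 0.1996] q [ 0.17  0.36  1.64 -0.14  0.82 -1.18] F [ 0.1 -0.1  0.3]
d [-0.035  0.002  0.436] r [-0.0002 -0.0003 -0.0007] at [0.5905 0.1485 0.1996] q [ 0.17  0.36  1.64 -0.14  0.82 -1.18] F [ 0.1 -0.1  0.3]
```

Run:
```python
from h import *
for p in((-.004,.131,.18),(.004,.131,.161),(.012,.131,.153),(.021,.131,.147),(.029,.131,.141)): goT(ch(*p),.65,1)
```

```text
d [-0.015  0.002  0.11 ] r [-0.0003 -0.0481 -0.0007] at [0.5905 0.1485 0.1996] q [ 0.17  0.36  1.64 -0.14  0.82 -1.18] F [ 0.1 -0.1  0.3]
d [-0.02   0.002  0.213] r [-0.0003 -0.0481 -0.0007] at [0.5905 0.1485 0.1996] q [ 0.17  0.36  1.64 -0.14  0.82 -1.18] F [ 0.1 -0.1  0.3]
d [-0.044  0.002  0.264] r [-0.0003 -0.0481 -0.0007] at [0.5905 0.1485 0.1996] q [ 0.17  0.36  1.64 -0.14  0.82 -1.18] F [ 0.1 -0.1  0.3]
d [-0.076  0.002  0.308] r [-0.0003 -0.0481 -0.0007] at [0.5905 0.1485 0.1996] q [ 0.17  0.36  1.64 -0.14  0.82 -1.18] F [ 0.1 -0.1  0.3]
d [-0.104  0.002  0.349] r [-0.0003 -0.0481 -0.0007] at [0.5905 0.1485 0.1996] q [ 0.17  0.36  1.64 -0.14  0.82 -1.18] F [ 0.1 -0.1  0.3]
```

Request:
servo_tool --targets '[{"dx": -0.005, "dy": 0, "dz": 0.03, "rx": 0, "ry": -0.018, "rz": 0, "hand": 1}, {"dx": -0.01, "dy": 0, "dz": 0.07, "rx": 0, "ry": -0.036, "rz": 0, "hand": 1}, {"dx": -0.015, "dy": 0, "dz": 0.11, "rx": 0, "ry": -0.048, "rz": 0, "hand": 1}, {"dx": -0.02, "dy": 0, "dz": 0.17, "rx": 0, "ry": -0.048, "rz": 0, "hand": 1}, {"dx": -0.02, "dy": 0, "dz": 0.213, "rx": 0, "ry": -0.048, "rz": 0, "hand": 1}, {"dx": -0.032, "dy": 0, "dz": 0.24, "rx": 0, "ry": -0.048, "rz": 0, "hand": 1}, {"dx": -0.044, "dy": 0, "dz": 0.264, "rx": 0, "ry": -0.048, "rz": 0, "hand": 1}]'

```text
clock: 15.92
ee_pos: [0.6171, 0.1441, 0.155]
tool_rot: [0.064, 0.945, -0.021, 0.32]
ft_force: [0.1, -0.9, 0.5]
grip_width: 0.0004
grasp_force: 0.2
```

Request:
servo_tool --targets '[{"dx": 0, "dy": 0, "dz": 0.027, "rx": 0, "ry": 0, "rz": 0, "hand": 1}, {"dx": 0, "dy": 0, "dz": 0.054, "rx": 0, "ry": 0, "rz": 0, "hand": 1}, {"dx": 0, "dy": 0, "dz": 0.08, "rx": 0, "ry": 0, "rz": 0, "hand": 1}, {"dx": 0, "dy": 0, "dz": 0.1, "rx": 0, "ry": 0, "rz": 0, "hand": 1}, {"dx": 0, "dy": 0, "dz": 0.1, "rx": 0, "ry": 0, "rz": 0, "hand": 1}]'

```text
clock: 16.33
ee_pos: [0.6291, 0.143, 0.1389]
tool_rot: [0.063, 0.945, -0.021, 0.32]
ft_force: [-4.8, -1.3, 3.3]
grip_width: 0.0004
grasp_force: 3.5
```

Run:
```python
from h import *
o=get_obs();print(inch(o["ee_pos"]),o["ft_force"])
b=snapshot("side");w=snapshot("wrist");np.save("s9.npy",b,allow_pickle=True)
C=np.zeros((300,800,3),np.uint8);C[:,:400]=cv2.resize(w["frame"],(400,300));C[:,400:]=cv2.resize(b["frame"][150:270,210:370],(400,300),interpolation=3)
cv2.imwrite("pics/c9.png",C[:,:,::-1])
```

```text
[0.0247 0.1302 0.1389] [-4.83523486 -1.26461137  3.33239927]
```

View pics/c9.png

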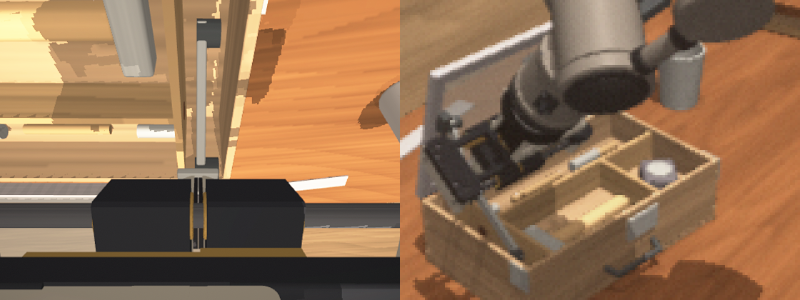

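The view shows the stay folding: the plate is under the fingertips at wrist (200,172). That was my eleventh picture, one over the allowed ten. I view no more and continue from measured numbers only. I press a little further, then back off.

Request:
servo_tool --targets '[{"dx": 0, "dy": 0, "dz": 0.025, "rx": 0, "ry": 0, "rz": 0, "hand": 1}, {"dx": 0, "dy": 0, "dz": 0.05, "rx": 0, "ry": 0, "rz": 0, "hand": 1}, {"dx": 0, "dy": 0, "dz": 0.06, "rx": 0, "ry": 0, "rz": 0, "hand": 1}, {"dx": 0, "dy": 0, "dz": 0.06, "rx": 0, "ry": 0, "rz": 0, "hand": 1}]'

```text
clock: 16.77
ee_pos: [0.6308, 0.1423, 0.1271]
tool_rot: [0.064, 0.947, -0.025, 0.314]
ft_force: [-29.8, 1.7, 8.5]
grip_width: 0.0006
grasp_force: 13.8
```

Request:
servo_tool --targets '[{"dx": 0, "dy": 0, "dz": -0.1, "rx": 0, "ry": 0, "rz": 0, "hand": 1}, {"dx": 0, "dy": 0, "dz": -0.3, "rx": 0, "ry": 0, "rz": 0, "hand": 1}, {"dx": 0, "dy": 0, "dz": -0.5, "rx": 0, "ry": 0, "rz": 0, "hand": 1}, {"dx": 0, "dy": 0, "dz": -0.7, "rx": 0, "ry": 0, "rz": 0, "hand": 1}, {"dx": 0, "dy": 0, "dz": -0.9, "rx": 0, "ry": 0, "rz": 0, "hand": 1}, {"dx": 0, "dy": 0, "dz": -1, "rx": 0, "ry": 0, "rz": 0, "hand": 1}, {"dx": 0, "dy": 0, "dz": -1, "rx": 0, "ry": 0, "rz": 0, "hand": 1}]'

```text
clock: 17.35
ee_pos: [0.5168, 0.161, 0.2958]
tool_rot: [0.063, 0.944, -0.02, 0.323]
ft_force: [0.7, -0.2, 0.4]
grip_width: 0.0007
grasp_force: 0.0
```

Run:
```python
from h import *
o=get_obs();print(inch(o["ee_pos"]),o["qpos"])
goT(ch(-.09,.02,.31),0,1)
# white thumb plate and lid corner pixels, numerically
b=snapshot("side");np.save("s10.npy",b,allow_pickle=True);b8=np.load("s8.npy",allow_pickle=True).item()
for s in(b8,b):
    h=cv2.cvtColor(s["frame"],cv2.COLOR_RGB2HSV);m=((h[...,1]<45)&(h[...,2]>185)).astype(np.uint8)
    k,l,st,c=cv2.connectedComponentsWithStats(m[190:290,215:300])
    print([(st[i,4],np.round(c[i]+[215,190])) for i in range(1,k) if st[i,4]>12])
print("locked plate px",proj(b,ch(.002,.131,.152)),"pin",proj(b,ch(-.045,.135,.07)))
```

```text
[-0.089   0.1337  0.2958] [ 0.31568489  0.05626743  1.88602348 -0.45736074  0.63951481 -0.82939971]
d [-0.043 -0.568 -0.059] r [ 0.0002  0.105  -0.0009] at [0.5168 0.161  0.2958] q [ 0.32  0.06  1.89 -0.46  0.64 -0.83] F [ 0.7 -0.2  0.4]
[(np.int32(88), array([241., 217.])), (np.int32(14), array([216., 205.])), (np.int32(21), array([284., 212.])), (np.int32(28), array([252., 239.])), (np.int32(69), array([267., 245.]))]
[(np.int32(53), array([218., 203.])), (np.int32(23), array([284., 212.])), (np.int32(17), array([240., 225.])), (np.int32(28), array([246., 235.]))]
locked plate px (np.float64(245.52103936426545), np.float64(221.05596896397748)) pin (np.float64(256.6403575312859), np.float64(252.21241454673947))
```

Request:
servo_tool --targets '[{"dx": 0, "dy": -0.1, "dz": -0.03, "rx": 0, "ry": 0.0185, "rz": 0, "hand": 1}, {"dx": -0.02, "dy": -0.25, "dz": -0.06, "rx": 0, "ry": 0.037, "rz": 0, "hand": 1}, {"dx": -0.04, "dy": -0.4, "dz": -0.06, "rx": 0, "ry": 0.0555, "rz": 0, "hand": 1}, {"dx": -0.043, "dy": -0.52, "dz": -0.06, "rx": 0, "ry": 0.074, "rz": 0, "hand": 1}, {"dx": -0.043, "dy": -0.568, "dz": -0.06, "rx": 0, "ry": 0.0925, "rz": 0, "hand": 1}, {"dx": -0.043, "dy": -0.568, "dz": -0.06, "rx": 0, "ry": 0.105, "rz": 0, "hand": 1}, {"dx": -0.043, "dy": -0.568, "dz": -0.06, "rx": 0, "ry": 0.105, "rz": 0, "hand": 1}, {"dx": -0.043, "dy": -0.568, "dz": -0.06, "rx": 0, "ry": 0.105, "rz": 0, "hand": 1}]'

```text
clock: 18.07
ee_pos: [0.5023, 0.0465, 0.3029]
tool_rot: [0.068, 0.998, -0.0, -0.005]
ft_force: [-0.8, -0.3, 1.1]
grip_width: 0.0007
grasp_force: 0.0
```

Run:
```python
from h import *
for p in((.0,.02,.33),(.11,.02,.33)): goT(ch(*p),0,1)
# predicted plate pixel vs fold, and brightness there
b=np.load("s10.npy",allow_pickle=True).item();b8=np.load("s8.npy",allow_pickle=True).item()
v=np.array([.047,.082])
for be in(0,.1,.2,.3,.4,.5):
    c,s=np.cos(be),np.sin(be);q=np.array([-.045+c*v[0]+s*v[1],.07-s*v[0]+c*v[1]])
    u=np.round(proj(b,ch(q[0],.131,q[1]))).astype(int);print(be,u,b8["frame"][u[1]-1:u[1]+2,u[0]-1:u[0]+2].mean((0,1)).round(),b["frame"][u[1]-1:u[1]+2,u[0]-1:u[0]+2].mean((0,1)).round())
```

```text
d [-0.442  0.012 -0.14 ] r [-0.0002 -0.0016 -0.0014] at [0.5023 0.0465 0.3029] q [-0.06  0.26  1.43 -0.    1.46 -1.49] F [-0.8 -0.3  1.1]
d [-0.992  0.017 -0.145] r [-0.0002 -0.0016 -0.0014] at [0.5023 0.0465 0.3029] q [-0.06  0.26  1.43 -0.    1.46 -1.49] F [-0.8 -0.3  1.1]
0 [246 221] [230. 225. 213.] [98. 76. 55.]
0.1 [244 221] [231. 226. 215.] [100.  76.  56.]
0.2 [242 222] [197. 191. 181.] [114.  93.  73.]
0.3 [241 223] [112. 106.  98.] [156. 142. 126.]
0.4 [239 224] [94. 77. 62.] [188. 181. 169.]
0.5 [238 226] [121.  94.  70.] [165. 157. 147.]
```

The plate's pixels moved to the predicted positions for about 0.4 rad of lower-bar swing (a fold of about 0.8), so the stay is broken. Now reach over and behind the lid.

Request:
servo_tool --targets '[{"dx": -0.02, "dy": 0, "dz": -0.06, "rx": 0, "ry": 0, "rz": 0, "hand": 1}, {"dx": -0.1, "dy": 0.01, "dz": -0.14, "rx": 0, "ry": 0, "rz": 0, "hand": 1}, {"dx": -0.25, "dy": 0.01, "dz": -0.14, "rx": 0, "ry": 0, "rz": 0, "hand": 1}, {"dx": -0.4, "dy": 0.01, "dz": -0.14, "rx": 0, "ry": 0, "rz": 0, "hand": 1}, {"dx": -0.55, "dy": 0.01, "dz": -0.14, "rx": 0, "ry": 0, "rz": 0, "hand": 1}, {"dx": -0.7, "dy": 0.01, "dz": -0.14, "rx": 0, "ry": 0, "rz": 0, "hand": 1}, {"dx": -0.85, "dy": 0.015, "dz": -0.14, "rx": 0, "ry": 0, "rz": 0, "hand": 1}, {"dx": -0.97, "dy": 0.015, "dz": -0.14, "rx": 0, "ry": 0, "rz": 0, "hand": 1}, {"dx": -0.99, "dy": 0.015, "dz": -0.14, "rx": 0, "ry": 0, "rz": 0, "hand": 1}, {"dx": -0.99, "dy": 0.015, "dz": -0.14, "rx": 0, "ry": 0, "rz": 0, "hand": 1}]'

```text
clock: 18.9
ee_pos: [0.6987, 0.0242, 0.3298]
tool_rot: [0.067, 0.998, -0.0, -0.005]
ft_force: [-0.8, 0.5, 0.5]
grip_width: 0.0004
grasp_force: 0.0
```

```bash
cat >> h.py <<'E'
def arc(th,r=.165):
    t=np.radians(th);return ch(.095-r*np.cos(t)+.010*np.sin(t)+.0095,.02,.0905+r*np.sin(t)+.010*np.cos(t))
E
python3 - <<'E'
from h import *
for p in(ch(.11,.02,.25),): goT(p,0,1)
for t in range(80,45,-4): print(t,end=" ");goT(arc(t),0,1)
E
```

```text
d [-0.009 -0.006  0.399] r [-0.0002 -0.0014 -0.001 ] at [0.6987 0.0242 0.3298] q [-0.07  0.68  0.69 -0.    1.78 -1.51] F [-0.8  0.5  0.5]
80 d [ 0.113 -0.007  0.376] r [-0.0002 -0.0014 -0.001 ] at [0.6987 0.0242 0.3298] q [-0.07  0.68  0.69 -0.    1.78 -1.51] F [-0.8  0.5  0.5]
76 d [ 0.17  -0.007  0.385] r [-0.0002 -0.0014 -0.001 ] at [0.6987 0.0242 0.3298] q [-0.07  0.68  0.69 -0.    1.78 -1.51] F [-0.8  0.5  0.5]
72 d [ 0.226 -0.007  0.398] r [-0.0002 -0.0014 -0.001 ] at [0.6987 0.0242 0.3298] q [-0.07  0.68  0.69 -0.    1.78 -1.51] F [-0.8  0.5  0.5]
68 d [ 0.281 -0.008  0.415] r [-0.0002 -0.0014 -0.001 ] at [0.6987 0.0242 0.3298] q [-0.07  0.68  0.69 -0.    1.78 -1.51] F [-0.8  0.5  0.5]
64 d [ 0.335 -0.008  0.436] r [-0.0002 -0.0014 -0.001 ] at [0.6987 0.0242 0.3298] q [-0.07  0.68  0.69 -0.    1.78 -1.51] F [-0.8  0.5  0.5]
60 d [ 0.387 -0.008  0.46 ] r [-0.0002 -0.0014 -0.001 ] at [0.6987 0.0242 0.3298] q [-0.07  0.68  0.69 -0.    1.78 -1.51] F [-0.8  0.5  0.5]
56 d [ 0.438 -0.009  0.488] r [-0.0002 -0.0014 -0.001 ] at [0.6987 0.0242 0.3298] q [-0.07  0.68  0.69 -0.    1.78 -1.51] F [-0.8  0.5  0.5]
52 d [ 0.486 -0.009  0.52 ] r [-0.0002 -0.0014 -0.001 ] at [0.6987 0.0242 0.3298] q [-0.07  0.68  0.69 -0.    1.78 -1.51] F [-0.8  0.5  0.5]
48 d [ 0.532 -0.009  0.555] r [-0.0002 -0.0014 -0.001 ] at [0.6987 0.0242 0.3298] q [-0.07  0.68  0.69 -0.    1.78 -1.51] F [-0.8  0.5  0.5]
```

Go down behind the lid, then draw it over slowly.

Request:
servo_tool --targets '[{"dx": 0, "dy": 0, "dz": 0.15, "rx": 0, "ry": 0, "rz": 0, "hand": 1}, {"dx": 0, "dy": 0, "dz": 0.3, "rx": 0, "ry": 0, "rz": 0, "hand": 1}, {"dx": 0.06, "dy": 0, "dz": 0.376, "rx": 0, "ry": 0, "rz": 0, "hand": 1}, {"dx": 0.113, "dy": 0, "dz": 0.376, "rx": 0, "ry": 0, "rz": 0, "hand": 1}, {"dx": 0.17, "dy": 0, "dz": 0.385, "rx": 0, "ry": 0, "rz": 0, "hand": 1}, {"dx": 0.226, "dy": 0, "dz": 0.398, "rx": 0, "ry": 0, "rz": 0, "hand": 1}, {"dx": 0.281, "dy": 0, "dz": 0.415, "rx": 0, "ry": 0, "rz": 0, "hand": 1}, {"dx": 0.335, "dy": 0, "dz": 0.436, "rx": 0, "ry": 0, "rz": 0, "hand": 1}]'

```text
clock: 19.57
ee_pos: [0.6299, 0.0335, 0.2466]
tool_rot: [0.067, 0.998, -0.0, -0.001]
ft_force: [4.2, -0.3, 0.5]
grip_width: 0.0004
grasp_force: 1.5
```

Run:
```python
from h import *
o=get_obs();print(inch(o["ee_pos"]),o["ft_force"])
for t in range(64,22,-4): print(t,end=" ");goT(arc(t),0,1)
```

```text
[0.0395 0.0218 0.2466] [ 4.18580325 -0.32283234  0.51455066]
64 d [-0.009 -0.009  0.017] r [-0.0001 -0.0005 -0.0009] at [0.6299 0.0335 0.2466] q [-0.07  0.53  1.17 -0.    1.45 -1.5 ] F [ 4.2 -0.3  0.5]
60 d [ 0.044 -0.009  0.041] r [-0.0001 -0.0005 -0.0009] at [0.6299 0.0335 0.2466] q [-0.07  0.53  1.17 -0.    1.45 -1.5 ] F [ 4.2 -0.3  0.5]
56 d [ 0.094 -0.009  0.069] r [-0.0001 -0.0005 -0.0009] at [0.6299 0.0335 0.2466] q [-0.07  0.53  1.17 -0.    1.45 -1.5 ] F [ 4.2 -0.3  0.5]
52 d [ 0.143 -0.01   0.1  ] r [-0.0001 -0.0005 -0.0009] at [0.6299 0.0335 0.2466] q [-0.07  0.53  1.17 -0.    1.45 -1.5 ] F [ 4.2 -0.3  0.5]
48 d [ 0.189 -0.01   0.135] r [-0.0001 -0.0005 -0.0009] at [0.6299 0.0335 0.2466] q [-0.07  0.53  1.17 -0.    1.45 -1.5 ] F [ 4.2 -0.3  0.5]
44 d [ 0.233 -0.01   0.172] r [-0.0001 -0.0005 -0.0009] at [0.6299 0.0335 0.2466] q [-0.07  0.53  1.17 -0.    1.45 -1.5 ] F [ 4.2 -0.3  0.5]
40 d [ 0.274 -0.01   0.213] r [-0.0001 -0.0005 -0.0009] at [0.6299 0.0335 0.2466] q [-0.07  0.53  1.17 -0.    1.45 -1.5 ] F [ 4.2 -0.3  0.5]
36 d [ 0.312 -0.01   0.256] r [-0.0001 -0.0005 -0.0009] at [0.6299 0.0335 0.2466] q [-0.07  0.53  1.17 -0.    1.45 -1.5 ] F [ 4.2 -0.3  0.5]
32 d [ 0.347 -0.011  0.302] r [-0.0001 -0.0005 -0.0009] at [0.6299 0.0335 0.2466] q [-0.07  0.53  1.17 -0.    1.45 -1.5 ] F [ 4.2 -0.3  0.5]
28 d [ 0.379 -0.011  0.35 ] r [-0.0001 -0.0005 -0.0009] at [0.6299 0.0335 0.2466] q [-0.07  0.53  1.17 -0.    1.45 -1.5 ] F [ 4.2 -0.3  0.5]
24 d [ 0.407 -0.011  0.401] r [-0.0001 -0.0005 -0.0009] at [0.6299 0.0335 0.2466] q [-0.07  0.53  1.17 -0.    1.45 -1.5 ] F [ 4.2 -0.3  0.5]
```

Contact is gentle (4 N) at a lid angle of about 65°, so the lid is moving. I follow the arc.

Request:
servo_tool --targets '[{"dx": 0.044, "dy": 0, "dz": 0.041, "rx": 0, "ry": 0, "rz": 0, "hand": 1}, {"dx": 0.094, "dy": 0, "dz": 0.069, "rx": 0, "ry": 0, "rz": 0, "hand": 1}, {"dx": 0.143, "dy": 0, "dz": 0.1, "rx": 0, "ry": 0, "rz": 0, "hand": 1}, {"dx": 0.189, "dy": 0, "dz": 0.135, "rx": 0, "ry": 0, "rz": 0, "hand": 1}, {"dx": 0.233, "dy": 0, "dz": 0.172, "rx": 0, "ry": 0, "rz": 0, "hand": 1}, {"dx": 0.274, "dy": 0, "dz": 0.213, "rx": 0, "ry": 0, "rz": 0, "hand": 1}, {"dx": 0.312, "dy": 0, "dz": 0.256, "rx": 0, "ry": 0, "rz": 0, "hand": 1}, {"dx": 0.347, "dy": 0, "dz": 0.302, "rx": 0, "ry": 0, "rz": 0, "hand": 1}, {"dx": 0.379, "dy": 0, "dz": 0.35, "rx": 0, "ry": 0, "rz": 0, "hand": 1}, {"dx": 0.407, "dy": 0, "dz": 0.401, "rx": 0, "ry": 0, "rz": 0, "hand": 1}]'

```text
clock: 20.4
ee_pos: [0.5485, 0.0445, 0.1669]
tool_rot: [0.067, 0.998, -0.0, -0.002]
ft_force: [2.2, 0.8, 0.2]
grip_width: -0.0002
grasp_force: 0.7
```

Run:
```python
from h import *
o=get_obs();print(inch(o["ee_pos"]),o["ft_force"])
for t in (24,20,16,12,9,6,3,1,0,-1): print(t,end=" ");goT(arc(t),0,1)
```

```text
[-0.0427  0.0223  0.1669] [2.1759074  0.75100885 0.23824883]
24 d [-0.003 -0.011  0.001] r [-0.     -0.0005 -0.0009] at [0.5485 0.0445 0.1669] q [-0.06  0.44  1.54 -0.    1.16 -1.5 ] F [2.2 0.8 0.2]
20 d [ 0.022 -0.011  0.053] r [-0.     -0.0005 -0.0009] at [0.5485 0.0445 0.1669] q [-0.06  0.44  1.54 -0.    1.16 -1.5 ] F [2.2 0.8 0.2]
16 d [ 0.043 -0.012  0.106] r [-0.     -0.0005 -0.0009] at [0.5485 0.0445 0.1669] q [-0.06  0.44  1.54 -0.    1.16 -1.5 ] F [2.2 0.8 0.2]
12 d [ 0.06  -0.012  0.162] r [-0.     -0.0005 -0.0009] at [0.5485 0.0445 0.1669] q [-0.06  0.44  1.54 -0.    1.16 -1.5 ] F [2.2 0.8 0.2]
9 d [ 0.071 -0.012  0.204] r [-0.     -0.0005 -0.0009] at [0.5485 0.0445 0.1669] q [-0.06  0.44  1.54 -0.    1.16 -1.5 ] F [2.2 0.8 0.2]
6 d [ 0.079 -0.012  0.246] r [-0.     -0.0005 -0.0009] at [0.5485 0.0445 0.1669] q [-0.06  0.44  1.54 -0.    1.16 -1.5 ] F [2.2 0.8 0.2]
3 d [ 0.084 -0.012  0.289] r [-0.     -0.0005 -0.0009] at [0.5485 0.0445 0.1669] q [-0.06  0.44  1.54 -0.    1.16 -1.5 ] F [2.2 0.8 0.2]
1 d [ 0.087 -0.012  0.318] r [-0.     -0.0005 -0.0009] at [0.5485 0.0445 0.1669] q [-0.06  0.44  1.54 -0.    1.16 -1.5 ] F [2.2 0.8 0.2]
0 d [ 0.088 -0.012  0.332] r [-0.     -0.0005 -0.0009] at [0.5485 0.0445 0.1669] q [-0.06  0.44  1.54 -0.    1.16 -1.5 ] F [2.2 0.8 0.2]
-1 d [ 0.089 -0.012  0.347] r [-0.     -0.0005 -0.0009] at [0.5485 0.0445 0.1669] q [-0.06  0.44  1.54 -0.    1.16 -1.5 ] F [2.2 0.8 0.2]
```

Request:
servo_tool --targets '[{"dx": 0.022, "dy": 0, "dz": 0.053, "rx": 0, "ry": 0, "rz": 0, "hand": 1}, {"dx": 0.043, "dy": 0, "dz": 0.106, "rx": 0, "ry": 0, "rz": 0, "hand": 1}, {"dx": 0.06, "dy": 0, "dz": 0.162, "rx": 0, "ry": 0, "rz": 0, "hand": 1}, {"dx": 0.071, "dy": 0, "dz": 0.204, "rx": 0, "ry": 0, "rz": 0, "hand": 1}, {"dx": 0.079, "dy": 0, "dz": 0.246, "rx": 0, "ry": 0, "rz": 0, "hand": 1}, {"dx": 0.082, "dy": 0, "dz": 0.27, "rx": 0, "ry": 0, "rz": 0, "hand": 1}, {"dx": 0.084, "dy": 0, "dz": 0.29, "rx": 0, "ry": 0, "rz": 0, "hand": 1}, {"dx": 0.084, "dy": 0, "dz": 0.29, "rx": 0, "ry": 0, "rz": 0, "hand": 1}]'

```text
clock: 21.07
ee_pos: [0.5323, 0.046, 0.1074]
tool_rot: [0.067, 0.998, -0.0, -0.004]
ft_force: [0.3, 0.0, 0.1]
grip_width: 0.0004
grasp_force: 0.0
```

Request:
servo_tool --targets '[{"dx": 0, "dy": 0, "dz": 0.02, "rx": 0, "ry": 0, "rz": 0, "hand": 1}, {"dx": 0, "dy": 0, "dz": 0.035, "rx": 0, "ry": 0, "rz": 0, "hand": 1}, {"dx": 0, "dy": 0, "dz": 0.045, "rx": 0, "ry": 0, "rz": 0, "hand": 1}, {"dx": 0, "dy": 0, "dz": 0.045, "rx": 0, "ry": 0, "rz": 0, "hand": 1}]'

```text
clock: 21.4
ee_pos: [0.5332, 0.0459, 0.1007]
tool_rot: [0.067, 0.998, -0.0, -0.003]
ft_force: [-4.6, 1.2, 15.2]
grip_width: 0.0003
grasp_force: 7.3
```

Run:
```python
from h import *
b=snapshot("side")
o=get_obs();print(inch(o["ee_pos"]),o["ft_force"])
# sample colours where a shut lid frame (grey) would be: front edge top; and where wood bay would show
for q in((-.09,.1,.1),(-.09,.15,.1),(0,.155,.1),(.06,.155,.1),(-.09,-.12,.1),(-.04,-.1,.075)):
    u=np.round(proj(b,ch(*q))).astype(int);print(q,u,b["frame"][u[1]-1:u[1]+2,u[0]-1:u[0]+2].mean((0,1)).round())
# where the open lid's top corner was
for s in (np.load("s8.npy",allow_pickle=True).item(),b): print(s["frame"][195:225:6,217:227:3].mean(1).round().tolist())
```

```text
[-0.0581  0.0217  0.1007] [-5.17375749  0.99326082 13.84056519]
(-0.09, 0.1, 0.1) [276 245] [210. 197. 189.]
(-0.09, 0.15, 0.1) [263 253] [214. 204. 200.]
(0, 0.155, 0.1) [240 240] [224. 211. 204.]
(0.06, 0.155, 0.1) [227 231] [228. 217. 210.]
(-0.09, -0.12, 0.1) [328 215] [212. 200. 193.]
(-0.04, -0.1, 0.075) [311 218] [218. 220. 213.]
[[103.0, 88.0, 78.0], [102.0, 89.0, 81.0], [135.0, 118.0, 105.0], [134.0, 114.0, 100.0], [133.0, 118.0, 106.0]]
[[194.0, 139.0, 104.0], [222.0, 206.0, 196.0], [186.0, 134.0, 100.0], [180.0, 115.0, 72.0], [183.0, 116.0, 73.0]]
```

The lid is shut: grey frame at every predicted position, and the tip meets a firm stop at z 0.1007 against an expected 0.1005. One firmer press, then retreat.

Request:
servo_tool --targets '[{"dx": 0, "dy": 0, "dz": 0.01, "rx": 0, "ry": 0, "rz": 0, "hand": 1}, {"dx": 0, "dy": 0, "dz": 0.02, "rx": 0, "ry": 0, "rz": 0, "hand": 1}, {"dx": 0, "dy": 0, "dz": 0.02, "rx": 0, "ry": 0, "rz": 0, "hand": 1}, {"dx": 0, "dy": 0, "dz": 0.02, "rx": 0, "ry": 0, "rz": 0, "hand": 1}]'

```text
clock: 21.78
ee_pos: [0.5333, 0.0459, 0.1003]
tool_rot: [0.067, 0.998, -0.0, -0.002]
ft_force: [-14.4, -0.2, 43.2]
grip_width: 0.0007
grasp_force: 21.8
```

Request:
servo_tool --targets '[{"dx": 0, "dy": 0, "dz": -0.05, "rx": 0, "ry": 0, "rz": 0, "hand": 1}, {"dx": 0, "dy": 0, "dz": -0.2, "rx": 0, "ry": 0, "rz": 0, "hand": 1}, {"dx": 0, "dy": 0, "dz": -0.4, "rx": 0, "ry": 0, "rz": 0, "hand": 1}, {"dx": 0, "dy": 0, "dz": -0.6, "rx": 0, "ry": 0, "rz": 0, "hand": 1}, {"dx": 0, "dy": 0, "dz": -0.7, "rx": 0, "ry": 0, "rz": 0, "hand": 1}, {"dx": 0, "dy": 0, "dz": -0.7, "rx": 0, "ry": 0, "rz": 0, "hand": 1}, {"dx": 0, "dy": 0, "dz": -0.7, "rx": 0, "ry": 0, "rz": 0, "hand": 1}]'

```text
clock: 22.37
ee_pos: [0.5343, 0.0458, 0.2359]
tool_rot: [0.067, 0.998, -0.0, -0.002]
ft_force: [-0.1, -0.0, -0.6]
grip_width: 0.0002
grasp_force: 0.0
```

Run:
```python
from h import *
b=snapshot("side")
for q in((-.09,.1,.1),(-.09,.15,.1),(-.09,-.12,.1)):
    u=np.round(proj(b,ch(*q))).astype(int);print(q,u,b["frame"][u[1]-8:u[1]+9:2,u[0]].tolist())
o=get_obs();print(o["ee_pos"],o["ft_force"],o["clock"])
```

```text
(-0.09, 0.1, 0.1) [276 245] [[220, 215, 203], [220, 217, 204], [224, 218, 203], [219, 207, 200], [219, 207, 199], [149, 137, 131], [135, 116, 105], [132, 106, 78], [131, 102, 76]]
(-0.09, 0.15, 0.1) [263 253] [[221, 219, 209], [216, 213, 199], [227, 217, 208], [230, 220, 212], [232, 223, 217], [147, 136, 131], [142, 118, 99], [137, 107, 81], [132, 104, 75]]
(-0.09, -0.12, 0.1) [328 215] [[228, 214, 204], [202, 189, 182], [200, 199, 192], [227, 215, 207], [232, 222, 215], [134, 121, 115], [118, 97, 78], [131, 101, 74], [125, 96, 72]]
[0.53351175 0.04588588 0.23435767] [-0.62630263  0.08808103 -0.39285443] 22.4167
```

The lid stayed shut after release, with its frame flush on the front wall along the whole front. Handing in.

```bash
python3 -c "
from cell import *
print(close_job())"
```

```text
the job is handed in; nothing more can be done
None
```

The hammer and tape measure are flat in their bays, the stay is broken at the knee, the lid was lowered gently and is fully shut, and the job is handed in at about 22 s (no verdict was returned); I viewed 11 pictures, one over the limit of 10.

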